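# Stand a rail blank in the tenoning jig and clamp it

### The job

Take the rail blank (the one full-length flat board) out of the crate of offcuts and stand it upright on its short end on the base of the tenoning jig, back flat against the fence and between the stop block and the clamp. Let go of it, then push the clamp lever fully over so that the blank is held tight against the stop, still upright and flat to the fence. Leave the tin, tape, square and glue bottle where they are.

Things in the scene. Friction and masses are not known exactly. Their poses are not given: they have to be found in the camera images.
- blank_centre (a point): Centre of the wanted rail blank: plain light-wood flat board 110 long (x) x 64 wide (y) x 20 mm thick (z), about 95 g, the only piece of this length and width. It starts lying flat on the crate floor with at least 25 mm free beside each long side. Either end may go down and either face may go to the fence.
- short_centre (a point): Centre of a similar offcut that is too short and is not wanted: same wood, 70 long (x) x 64 wide (y) x 20 mm thick, lying flat on the crate floor with a small chip of wood on top.
- crate: Fixed open wooden crate, outside 260 (x) x 300 (y) x 55 mm high, walls and floor 6 mm. Origin under the middle of its floor, z up. The blank and the short offcut lie side by side in the middle, about 140 mm apart along y, either way round; along the two 300 mm walls lie other loose offcuts (up to 42 mm tall), which may be nudged.
- jig: Fixed tenoning jig, its open front turned away from the robot. Origin on the bench, z up, x points from the open front to the fence. Plywood base: x -95 to +75, y -130 to +130, top at z = 18 mm. Upright plywood fence: flat front face in the plane x = 0, y 12 to 68 (8 mm narrower than the blank), top at z = 110 mm, two raking struts behind it.
- stop_face (a point): On the stop block of the jig: middle of the lower edge of the face that the blank's side is held against (jig x = -20, y = 72, z = 18 mm; axes as the jig's). The wooden block fills jig x -46 to +6, y 72 to 102, top at z = 50 mm.
- seat (a point): Middle of the footprint of a properly seated blank, on the jig base's top surface: jig x = -10, y = 40, z = 18 mm; axes as the jig's. A blank standing here, its 20 mm thickness along x and its 64 mm width along y, touches fence and stop; its centre is 55 mm above this point.
- foot_face (a point): Middle of the face of the clamp's round rubber foot (19 mm across), 18 mm above the jig base. Open: jig y = -20 mm (or up to 3 mm nearer the stop), so foot and stop stand 89 to 92 mm apart. Closing the lever drives the foot up to 31 mm along jig +y, which slides a standing blank up to the stop; the foot is sprung, pressing with about 3 to 8 N.
- lever (a joint): Clamp lever angle, rad. 0 = open, leaning 40 degrees from upright to jig -y (away from the blank); 1.57 = fully closed, leaning 50 degrees to jig +y (towards the blank). Starts at 0 to 0.15, stays where left, needs 3 to 6 N at its end. Bar 97 mm long from its axis; black rubber grip 18 mm thick over the outer 65 mm.
- lever_axis (a point): Centre of the lever's pivot, jig (-10, -85, 58) mm; the pivot axis runs along jig x. The clamp's steel bracket below fills jig x -33 to +13, y -121 to -42, top at z = 70 mm.
- lever_end (a point): Free end of the lever's rubber grip, on its centre line, 97 mm from the lever's axis.
- tin: Bystander: closed metal tin, 80 mm across, 75 mm high, to the robot's right. Origin under its middle.
- tape: Bystander: roll of tape lying flat, 104 mm across, 25 mm high. Origin under its middle.
- square: Bystander: try square lying flat, wooden stock 115 x 20 x 16 mm with a 130 mm steel blade. Origin under the middle of the stock.
- glue: Bystander: white closed glue bottle, 60 mm across, 160 mm high, to the robot's left. Origin under its middle.
There are look-alikes about, which are no part of the job. Leave any green or red look-alike of the part that bears blank_centre alone.

How it is judged:
By the outcome, as a careful person would: the job done as asked, in the order asked, and still so for the second after the job is handed in, with the robot touching nothing.
It also fails if it takes over 72 s, if anything falls off the work surface, if the arm or the gripper's body presses on something with over 40 N, if the wrist force passes 120 N, or if a joint passes its speed limit or range.

### The arm

A 7-joint arm with a two-finger parallel gripper is mounted at the origin on the work surface. World frame = base frame: x ahead of the robot, y to its left, z up, the work surface at z = 0. Lengths are in m, angles in rad, forces in N, time in s.
With the tool pointing down it reaches from about 0.4 to 0.85 m from the base axis. Payload 4.5 kg.
Tool frame: the origin (TCP) lies midway between the tips of the shut fingers; the grasp point (between the pads) lies 19 mm behind it; y points along the fingers, z is the direction in which the jaws open and shut, and the axes are right-handed (so a half turn about y gives the same grasp; the last joint's range is limited). The gripper opens to 88 mm and grips with 3 to 60 N. Pads are 18 mm wide; open, the fingers measure 123 mm over their backs; the gripper's body (75 mm by 187 mm) begins 45 mm behind the grasp point.
Start: joints at [0.034, 0.689, -0.195, 1.565, 0.157, 0.902, -0.215], TCP at [0.625, 0, 0.2] pointing down, gripper open.
Joint ranges: [-3.01, 3.01], [-0.46, 2.08], [-1.47, 1.51], [0.13, 2.56], [-1, 4.14], [0.04, 2.09], [-2.66, 2.66]. Speed limits (rad/s): [2.57, 2.57, 3.14, 3.14, 3.14, 3.14, 3.14].

### API

Orientations are given as a unit quaternion [x, y, z, w].
In Python, from plant import r, snapshot, get_calibration, job, boxes_of gives the robot as it stands. The module is installed in compiled form; this text tells all that it offers.
- The arm moves only by the shell command python3 -m handwheel 'ROWS' [OPENING] [FORCE]. ROWS is JSON, a list that holds one entry, the list of rows, each a list of 6 numbers: the shift along the tool's x, y, z as a fraction of full scale, then the turn, a rotation vector about the tool's x, y, z as a fraction of full scale. In form: [[[x, y, z, wx, wy, wz], ...]]. A call has 1 to 12 rows; each row is the pose to reach, as a shift and turn from the pose commanded when the call began, along the tool's axes at that moment, turning the shorter way round; what a row does not reach only later rows make up. Full scale, the value 1, is 100 cm for a shift and 180 degrees for a turn. A row lasts 1/12 s, in which the tool goes at most 41.7 mm and 7.16 degrees, less where a joint would pass 70% of its speed; a pose out of reach is approached as far as the arm can. A call with a number of a shift or a turn outside -1 to 1 is refused whole. A call with a gripper value outside its range is refused whole. OPENING is the opening, from -1 (shut) to 1 (fully open), set as the call begins (- or left out, the last holds). The fingers move at their own pace and stop on an object; FORCE is the grip in N (left out, the last holds). Time passes only in rows, so rows that repeat a pose let the fingers close. It gives the time, the measured TCP pose, the force and the opening at its end, in the units of the state.
- r.get_state(): the state, without advancing time (a new reading comes with each control period).
- snapshot(name): name is "scene" or "side" or "wrist"; returns the picture (400x640x3 uint8, red, green, blue); there is no depth.
- get_calibration(name): a dict with "fx", "fy", "cx", "cy" (pixels), "T" (4x4, takes a point from camera to world coordinates). Camera axes: x right, y down, z forward; pixel columns grow to the right and rows downward; lengths in m; the calibration is good to about 2 mm. A picture is of the moment at which its call begins: read the wrist's pose just before it. get_calibration takes no time and is no camera call; for the wrist camera it gives the pose at the moment of the call.
- job.finish_job(): hands the job in, once; it reports no verdict.
Trained networks look in the newest picture that a camera, given by its name, has taken for a name from the list of things; names that differ only in an ending like _2 or _b are one class to them, and where a whole thing is asked for, a point or a joint stands for the part that bears it (a point fixed in the world has none). Each returns a list of dicts, best first, with "confidence" (0 to 1); they miss things now and then, are a little off and sometimes report something else, mostly with a low value. They report only what shows in the picture. A call takes as long as a camera call. They do not tell look-alikes from the thing itself.
- boxes_of(thing, camera): "bbox" ([left, top, right, bottom] in pixels, round what is visible of it).
The state is a dict: "clock": time; "q": joint angles; "qd": joint speeds; "joint_torque": joint torques, N m; "tool_pos": TCP position; "eef_rot": TCP orientation; "contact_force": force on the tool from outside, world axes, zero at the start; "moment": the same for the moment, N m; "opening": opening from 0.0 (shut) to 1.0 (fully open).
Only numpy, scipy, OpenCV 4.12 (cv2) and the standard library are available. Lean on these libraries where they do the work, as an engineer would, in place of code of your own. Each camera call takes 0.05 s, during which the arm holds its last target. There are 200 camera calls.

## Working session

There is one attempt and no reset: what is moved stays moved. The work goes in short steps, Python scripts to look and compute and a shell command to move; the robot and the scene stay as the last step left them, time stands still between calls to the robot, and variables do not carry over. Pictures are saved under pics/ and viewed, about 8 in all and at most 12, crops included, and the job is handed in when it is done.

```bash
mkdir -p pics
cat > h.py <<'E'
import numpy as np, cv2
from plant import r, snapshot, get_calibration, job, boxes_of
from scipy.spatial.transform import Rotation as R
def look(name,fn):
    c=get_calibration(name); im=snapshot(name); cv2.imwrite('pics/'+fn,cv2.cvtColor(im,cv2.COLOR_RGB2BGR)); return c,im
def ray(c,uv):
    T=np.array(c['T']); d=T[:3,:3]@np.array([(uv[0]-c['cx'])/c['fx'],(uv[1]-c['cy'])/c['fy'],1]); return T[:3,3],d
def onz(c,uv,z):
    o,d=ray(c,uv); return o+d*(z-o[2])/d[2]
def proj(c,p):
    T=np.array(c['T']); q=T[:3,:3].T@(np.array(p)-T[:3,3]); return np.array([c['fx']*q[0]/q[2]+c['cx'],c['fy']*q[1]/q[2]+c['cy']])
def tri(a,b):
    A=[];y=[]
    for o,d in (a,b):
        d=d/np.linalg.norm(d);P=np.eye(3)-np.outer(d,d);A.append(P);y.append(P@o)
    return np.linalg.solve(sum(A),sum(y))
def tool(p=None,rot=None):
    "shift in tool axes (fraction of 1 m) to world point p and rotvec/pi to rot (Rotation)"
    s=r.get_state(); Q=R.from_quat(s['eef_rot']); out=[]
    if p is not None: out.append(Q.inv().apply(np.array(p)-s['tool_pos']))
    if rot is not None: out.append((Q.inv()*rot).as_rotvec()/np.pi)
    return [np.round(o,4) for o in out]
E
python3 - <<'E'
from h import *
np.set_printoptions(precision=4,suppress=True)
s=r.get_state();print(s['clock'],s['tool_pos'],R.from_quat(s['eef_rot']).as_matrix(),s['opening'])
for n in('scene','side','wrist'):
    c,im=look(n,n+'0.png');print(n,c['fx'],c['cx'],c['cy'],np.array(c['T']))
    for t in('blank_centre','short_centre','crate','jig','lever','tin','tape','glue','square'):
        print(t,[(np.round(b['bbox']).astype(int).tolist(),round(b['confidence'],2)) for b in boxes_of(t,n)[:4]])
E
```

```text
0.0 [ 0.6243 -0.0001  0.1989] [[ 0.0001 -0.0018  1.    ]
 [-1.     -0.0002  0.0001]
 [ 0.0002 -1.     -0.0018]] 0.9991128797000497
scene 487.8453334862241 321.9541685235726 199.97290176183347 [[-0.4156  0.7727 -0.4799  1.3647]
 [ 0.9095  0.3483 -0.2268  0.3419]
 [-0.0081 -0.5307 -0.8475  1.5919]
 [ 0.      0.      0.      1.    ]]
blank_centre [([256, 178, 280, 202], 0.85), ([278, 140, 307, 164], 0.78), ([188, 140, 210, 164], 0.78), ([254, 119, 278, 138], 0.72)]
short_centre [([286, 195, 309, 217], 0.72)]
crate [([227, 154, 325, 245], 0.59)]
jig [([346, 211, 432, 276], 0.6)]
lever [([409, 232, 431, 251], 0.45)]
tin [([229, 136, 247, 158], 0.72)]
tape [([294, 256, 324, 285], 0.62)]
glue [([484, 228, 509, 261], 0.58)]
square [([228, 238, 273, 278], 0.87), ([347, 212, 433, 273], 0.39)]
side 479.1804084849905 321.7950564282454 194.43409430306738 [[ 0.9457 -0.2323  0.2275  0.1507]
 [-0.3251 -0.6835  0.6535 -1.0833]
 [ 0.0037 -0.692  -0.7219  1.2665]
 [ 0.      0.      0.      1.    ]]
blank_centre [([260, 273, 302, 310], 0.92), ([361, 360, 396, 400], 0.85), ([364, 306, 404, 336], 0.81), (
[... 292 characters left out ...]
248, 90, 263, 124], 0.67), ([296, 203, 402, 303], 0.53), ([368, 181, 395, 204], 0.2)]
square [([397, 221, 449, 250], 0.72), ([293, 123, 301, 143], 0.53)]
wrist 291.59303686795846 318.6749777831061 204.69657255055904 [[ 1.     -0.0005 -0.0008  0.6253]
 [-0.0007 -0.9574 -0.2887  0.075 ]
 [-0.0006  0.2887 -0.9574  0.3856]
 [ 0.      0.      0.      1.    ]]
blank_centre [([212, 332, 292, 373], 0.55)]
short_centre [([231, 252, 285, 302], 0.77), ([151, 222, 357, 372], 0.15)]
crate [([150, 222, 357, 370], 0.63), ([390, 277, 445, 347], 0.34), ([154, 0, 309, 113], 0.18)]
jig [([156, 1, 311, 118], 0.79)]
lever []
tin []
tape [([375, 136, 464, 216], 0.98)]
glue []
square [([392, 281, 448, 348], 0.64)]
```

```bash
python3 -c "
import cv2,numpy as np
a=cv2.imread('pics/scene0.png');b=cv2.imread('pics/side0.png');cv2.imwrite('pics/w.png',cv2.resize(np.vstack([a,b]),(800,600)) if 0 else np.vstack([cv2.resize(a,(480,300)),cv2.resize(b,(480,300))]))"
```

```text
(no output)
```

View pics/scene0.png

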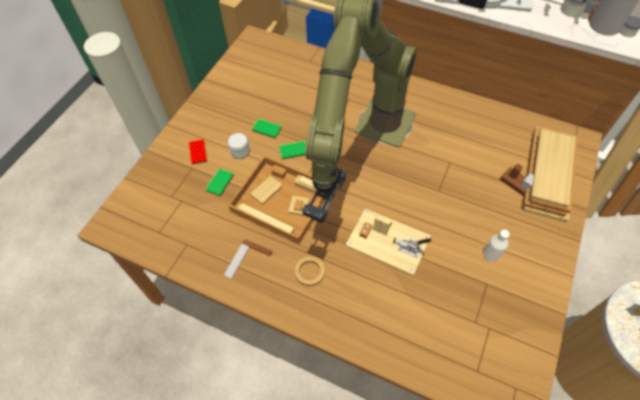

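View pics/side0.png

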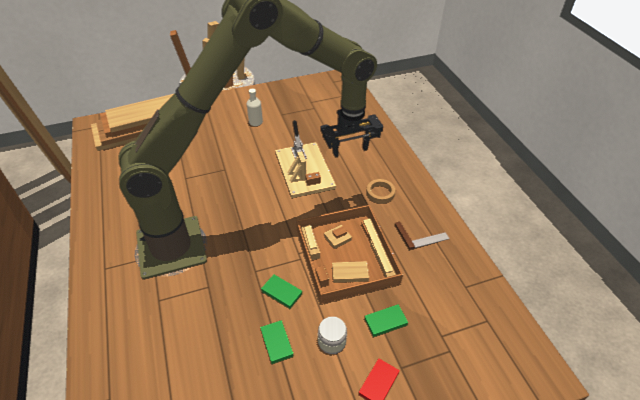

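The scene picture shows the wanted full-length board at about (266,190). The short offcut with the chip is at (298,206), and the green and red look-alikes lie outside the crate. In the side picture the blank is at (350,271), the short at (338,236), and the jig at (306,168).

View pics/wrist0.png

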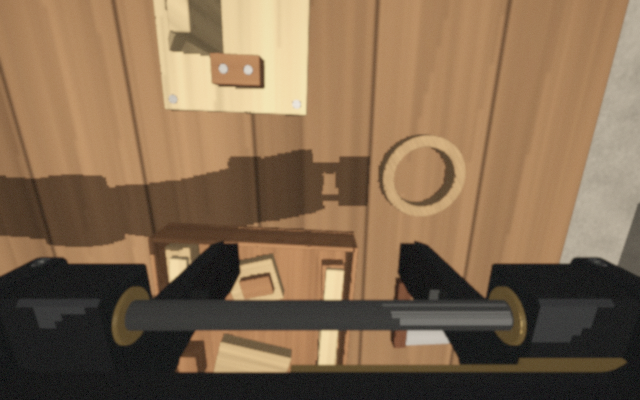

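Run:
```python
from h import *
np.set_printoptions(precision=4,suppress=True)
cs,cd,cw=[get_calibration(n) for n in('scene','side','wrist')]
def t(a,b): return tri(ray(cs,a),ray(cd,b))
print('blank',t((266,189),(350,271)),onz(cs,(266,189),.026),onz(cd,(350,271),.026))
print('crate',t((276,200),(349.5,255)))
a=cv2.imread('pics/scene0.png')[140:290,215:445];b=cv2.imread('pics/side0.png')[110:310,265:455]
cv2.imwrite('pics/crops0.png',np.hstack([cv2.resize(a,None,fx=2,fy=2,interpolation=3)[:300].copy(), np.zeros((300,1,3),np.uint8),cv2.resize(b,None,fx=1.5,fy=1.5,interpolation=3)]))
```

```text
blank [ 0.5188 -0.2967  0.0204] [ 0.5213 -0.2941  0.026 ] [ 0.5175 -0.3006  0.026 ]
crate [ 0.5429 -0.2381  0.0167]
```

The wrist picture shows jig +y pointing to world -y, with the stop block at (237,70), the base's near corners at (165,100) and (305,112), and the crate below. I'm turning the jaws across the board and moving over the blank for a closer look.

```bash
python3 -m handwheel '[[[0.27,0,-0.155,0,0.5,0],[0.27,0,-0.155,0,0.5,0],[0.27,0,-0.155,0,0.5,0],[0.27,0,-0.155,0,0.5,0],[0.27,0,-0.155,0,0.5,0],[0.27,0,-0.155,0,0.5,0],[0.27,0,-0.155,0,0.5,0],[0.27,0,-0.155,0,0.5,0],[0.27,0,-0.155,0,0.5,0],[0.27,0,-0.155,0,0.5,0],[0.27,0,-0.155,0,0.5,0],[0.27,0,-0.155,0,0.5,0]]]'
python3 -m handwheel '[[[0,0,0,0,0.023,0],[0,0,0,0,0.023,0],[0,0,0,0,0.023,0]]]'
python3 - <<'E'
from h import *
np.set_printoptions(precision=4,suppress=True)
s=r.get_state();print(s['clock'],s['q'],s['tool_pos'],R.from_quat(s['eef_rot']).as_matrix())
c,im=look('wrist','wrist1.png');print(np.array(c['T']))
for t in('blank_centre','short_centre','crate'): print(t,[(np.round(b['bbox']).astype(int).tolist(),round(b['confidence'],2)) for b in boxes_of(t,'wrist')[:4]])
E
```

```text
clock: 2.5
tool_pos: [0.4701, -0.2701, 0.1999]
eef_rot: [-0.023, 0.707, -0.707, 0.023]
contact_force: [0.6, 0.6, 0.4]
opening: 0.994
clock: 2.75
tool_pos: [0.4702, -0.2698, 0.1998]
eef_rot: [0.0, -0.707, 0.707, -0.0]
contact_force: [0.7, 0.1, 0.5]
opening: 1.001
2.75 [ 0.2939  0.5892  0.2323  1.8309 -0.1902  0.7429 -0.9407] [ 0.4702 -0.2698  0.1998] [[-1.      0.0001  0.0011]
 [-0.0011 -0.0001 -1.    ]
 [-0.0001 -1.      0.0001]]
[[ 0.0005 -0.9569 -0.2904  0.5454]
 [-1.     -0.0007  0.0008 -0.2696]
 [-0.001   0.2904 -0.9569  0.3856]
 [ 0.      0.      0.      1.    ]]
blank_centre [([300, 83, 380, 186], 0.91), ([461, 52, 535, 150], 0.72), ([394, 330, 448, 346], 0.65), ([560, 127, 640, 226], 0.65)]
short_centre [([184, 91, 255, 162], 0.63)]
crate [([128, 0, 432, 243], 0.61)]
```

View pics/wrist1.png

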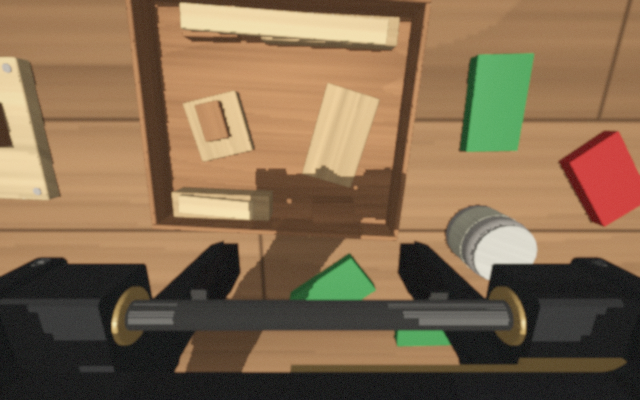

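Candidates in this picture are the plain full-length board at (341,135), the short one with the chip at (217,125), the green ones at (497,102), (335,282) and (422,338), and the red one at (602,177). Only the board at (341,135) is plain light wood and full length. I'll confirm it in an enlarged crop and measure its corners.

Run:
```python
from h import *
np.set_printoptions(precision=4,suppress=True)
im=cv2.imread('pics/wrist1.png');c=get_calibration('wrist')
cr=im[60:210,270:420];cv2.imwrite('pics/crop1.png',cv2.resize(cr,None,fx=4,fy=4,interpolation=cv2.INTER_CUBIC))
P=[(330,84),(379,98),(353,186),(303,172)]
for z in(.026,):
    Q=np.array([onz(c,p,z) for p in P]);print(Q,np.linalg.norm(np.roll(Q,-1,0)-Q,axis=1),Q.mean(0))
    u=(Q[0]+Q[1]-Q[2]-Q[3]);print('yaw',np.degrees(np.arctan2(u[1],u[0])))
    print([proj(get_calibration(n),Q.mean(0)) for n in('scene','side')])
for p in [(128,0),(428,0),(400,237),(155,230)]: print('crate top',onz(c,p,.055))
for p in [(182,35),(397,47),(190,3)]: print('offcut',onz(c,p,.045))
for p in [(55,198),(20,57)]: print('jig corner',onz(c,p,.018))
```

```text
[[ 0.5806 -0.2825  0.026 ]
 [ 0.5654 -0.3395  0.026 ]
 [ 0.4608 -0.3128  0.026 ]
 [ 0.4787 -0.2499  0.026 ]] [0.059  0.108  0.0654 0.1069] [ 0.5214 -0.2962  0.026 ]
yaw -16.027219164215428
[array([265.5121, 188.8337]), array([350.649 , 269.5579])]
crate top [ 0.6542 -0.0832  0.055 ]
crate top [ 0.6538 -0.3764  0.055 ]
crate top [ 0.4035 -0.3691  0.055 ]
crate top [ 0.4129 -0.0701  0.055 ]
offcut [ 0.6261 -0.1277  0.045 ]
offcut [ 0.6146 -0.3517  0.045 ]
offcut [ 0.6548 -0.1397  0.045 ]
jig corner [0.4431 0.076  0.018 ]
jig corner [0.6104 0.072  0.018 ]
```

View pics/crop1.png

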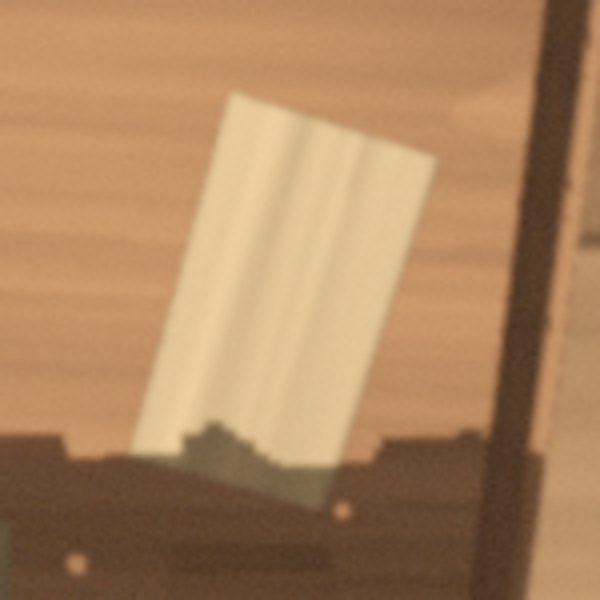

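The crop confirms it: a plain board, nothing on top, running in length about -16° from world x. Before picking I'll look at the jig once from above, for its pose and the struts.

```bash
python3 -m handwheel '[[[0,-0.06,-0.1,0,0,0],[0,-0.06,-0.2,0,0,0],[0,-0.06,-0.3,0,0,0],[0,-0.06,-0.4,0,0,0],[0,-0.06,-0.47,0,0,0],[0,-0.06,-0.47,0,0,0],[0,-0.06,-0.47,0,0,0],[0,-0.06,-0.47,0,0,0],[0,-0.06,-0.47,0,0,0],[0,-0.06,-0.47,0,0,0],[0,-0.06,-0.47,0,0,0],[0,-0.06,-0.47,0,0,0]]]'
python3 - <<'E'
from h import *
np.set_printoptions(precision=4,suppress=True)
c=get_calibration('wrist');c1=dict(c);
c,im=look('wrist','wrist2.png');print(np.array(c['T']).tolist())
for t in('jig','lever','lever_axis','stop_face','foot_face','lever_end'):
  try: print(t,[(np.round(b['bbox']).astype(int).tolist(),round(b['confidence'],2)) for b in boxes_of(t,'wrist')[:2]])
  except Exception as e: print(t,e)
cv2.imwrite('pics/wrist2c.png',cv2.resize(cv2.imread('pics/wrist2.png')[0:260,80:560],(800,433),interpolation=3))
E
```

```text
clock: 3.95
tool_pos: [0.4699, 0.2068, 0.2599]
eef_rot: [-0.002, 0.708, -0.706, 0.003]
contact_force: [0.3, 0.5, -0.1]
opening: 0.999
[[0.006049989059919479, -0.9570069626833105, -0.29000184655970385, 0.5450777815422668], [-0.9999708172848558, -0.007142832314611616, 0.0027100784456168484, 0.20671500166116932], [-0.004664998502777007, 0.28997698757347706, -0.9570222486790885, 0.44584402617509566], [0.0, 0.0, 0.0, 1.0]]
jig [([179, 56, 418, 193], 0.71)]
lever [([622, 137, 639, 172], 0.27)]
lever_axis [([178, 56, 418, 188], 0.81)]
stop_face [([179, 54, 416, 190], 0.68)]
foot_face [([296, 123, 306, 136], 0.43)]
lever_end [([181, 116, 259, 135], 0.79), ([542, 96, 602, 159], 0.49)]
```

View pics/wrist2c.png

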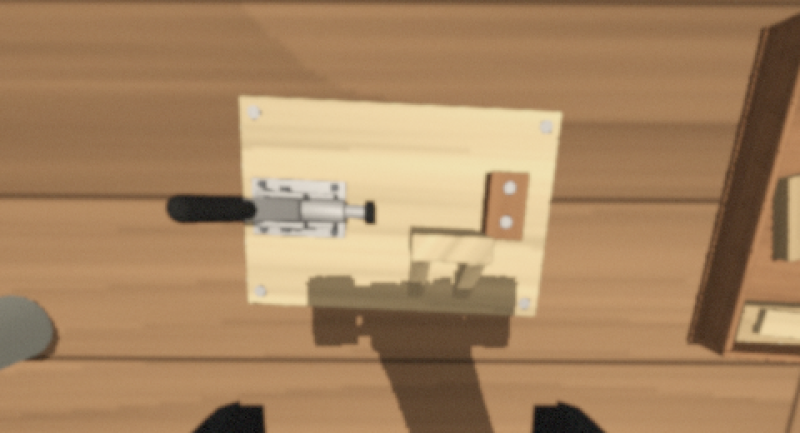

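The crop shows the jig: base corners at crop (239,96), (561,113), (535,315) and (249,302); stop block at (507,205); fence top at (452,247) with struts behind it; foot at (370,212); lever grip at (210,208), open. Next I'll fit the jig pose and compute the pick.

```bash
cat > fit.py <<'E'
from h import *
from scipy.optimize import least_squares
np.set_printoptions(precision=4,suppress=True)
T2=[[0.006049989059919479, -0.9570069626833105, -0.29000184655970385, 0.5450777815422668], [-0.9999708172848558, -0.007142832314611616, 0.0027100784456168484, 0.20671500166116932], [-0.004664998502777007, 0.28997698757347706, -0.9570222486790885, 0.44584402617509566], [0.0, 0.0, 0.0, 1.0]]
c2=dict(get_calibration('wrist'),T=T2)
pts={(239,96):(-95,-130,18),(561,113):(-95,130,18),(535,315):(75,130,18),(249,302):(75,-130,18),(412,235):(0,12,110),(494,238):(0,68,110),(488,172):(-46,72,50),(527,173):(-46,102,50),(523,240):(6,102,50)}
pix=np.array([(80+a/1.6667,b/1.6667) for a,b in pts]);P=np.array(list(pts.values()))/1000
def J(v,p):
    p=np.asarray(p);a=v[2];C=np.array([[np.cos(a),-np.sin(a),0],[np.sin(a),np.cos(a),0],[0,0,1]]);return p@C.T+np.array([v[0],v[1],0])
f=lambda v:(np.array([proj(c2,q) for q in J(v,P)])-pix).ravel()
s=least_squares(f,[.5186,.204,3.12],loss='soft_l1');v=s.x
if __name__=='__main__':
    print(v,np.degrees(v[2]));print(f(v).reshape(-1,2));
    for n,p in dict(seat=(-10,40,18),stop=(-20,72,18),foot=(-10,-20,36),axis=(-10,-85,58),leverend=(-10,-147,132)).items(): print(n,J(v,np.array(p)/1e3))
E
python3 - <<'E'
from fit import *
exec(open('fit.py').read().split("__main__':")[1].replace('\n    ','\n'))
for n in('scene','side'):
    c=get_calibration(n);print(n,[proj(c,q).round(0).tolist() for q in J(v,P[:4])])
T1=[[ 0.0005,-0.9569,-0.2904,0.5454],[-1.,-0.0007,0.0008,-0.2696],[-0.001,0.2904,-0.9569,0.3856],[0,0,0,1]]
c1=dict(c2,T=T1);Q=np.array([onz(c1,p,.026) for p in [(327.5,83.3),(379.2,99.5),(350.5,188),(302.5,173.8)]])
print(Q,np.linalg.norm(np.roll(Q,-1,0)-Q,axis=1),Q.mean(0))
for a,b in((3,0),(2,1),(0,1),(3,2)): d=Q[b]-Q[a];print(np.degrees(np.arctan2(d[1],d[0])))
E
```

```text
[0.5193 0.2109 3.1033] 177.80345984528168
[[-0.8134 -0.0176]
 [ 0.4791 -0.8871]
 [ 0.0511  1.1148]
 [-1.018   1.2505]
 [-0.3238 -0.284 ]
 [-0.0229  0.179 ]
 [ 1.6938 -0.7001]
 [ 1.6326 -0.2059]
 [-0.7652  0.7861]]
seat [0.5277 0.1705 0.018 ]
stop [0.5365 0.1382 0.018 ]
foot [0.53   0.2305 0.036 ]
axis [0.5325 0.2954 0.058 ]
leverend [0.5349 0.3574 0.132 ]
scene [[414.0, 274.0], [346.0, 244.0], [365.0, 208.0], [431.0, 235.0]]
side [[316.0, 141.0], [336.0, 185.0], [291.0, 194.0], [275.0, 149.0]]
[[ 0.5814 -0.2793  0.026 ]
 [ 0.564  -0.3395  0.026 ]
 [ 0.4584 -0.3096  0.026 ]
 [ 0.4766 -0.2491  0.026 ]] [0.0627 0.1098 0.0632 0.1091] [ 0.5201 -0.2944  0.026 ]
-16.091272134008815
-15.827418781704162
-106.14863813902667
-106.71120319177771
```

```bash
cat > poses.py <<'E'
from fit import *
def frame(a,z): a=np.array(a);z=np.array(z);return R.from_matrix(np.c_[np.cross(a,z),a,z])
th=np.radians(15);y=np.radians(-16.1);u=np.array([np.cos(y),np.sin(y),0]);Z=np.array([0,0,1.])
pick=frame(-(np.sin(th)*u+np.cos(th)*Z),-np.cross(Z,u))
xj=np.array([np.cos(v[2]),np.sin(v[2]),0])
place=frame(-(np.sin(th)*Z+np.cos(th)*xj),-np.cross(xj,Z))
C=np.array([.5201,-.2944,0]);pickp=C+.040*u+np.array([0,0,.012])
placep=lambda dx=0,dy=0,dz=0:J(v,[-.014+dx,.040+dy,.018+.055+.040+dz])
E
python3 - <<'E'
from poses import *
print(pickp,placep(),place.as_matrix());print(tool(pickp+[0,0,.1],pick))
E
```

```text
[ 0.5585 -0.3055  0.012 ] [0.5317 0.1704 0.113 ] [[-0.2586  0.9652 -0.0383]
 [ 0.0099 -0.037  -0.9993]
 [-0.9659 -0.2588  0.    ]]
[array([-0.0899,  0.1482,  0.5029]), array([-0.0118,  0.0875, -0.0828])]
```

```bash
python3 -m handwheel '[[[-0.09,0.08,0.503,-0.0118,0.0875,-0.0828],[-0.09,0.08,0.503,-0.0118,0.0875,-0.0828],[-0.09,0.08,0.503,-0.0118,0.0875,-0.0828],[-0.09,0.08,0.503,-0.0118,0.0875,-0.0828],[-0.09,0.08,0.503,-0.0118,0.0875,-0.0828],[-0.09,0.08,0.503,-0.0118,0.0875,-0.0828],[-0.09,0.08,0.503,-0.0118,0.0875,-0.0828],[-0.09,0.08,0.503,-0.0118,0.0875,-0.0828],[-0.09,0.08,0.503,-0.0118,0.0875,-0.0828],[-0.09,0.148,0.503,-0.0118,0.0875,-0.0828],[-0.09,0.148,0.503,-0.0118,0.0875,-0.0828],[-0.09,0.148,0.503,-0.0118,0.0875,-0.0828]]]' 0.74
python3 - <<'E'
from poses import *
s=r.get_state();print(s['q'])
print(tool(pickp+[0,0,.1],pick),tool(pickp+[0,0,.025],pick),tool(pickp,pick))
c,im=look('wrist','wrist3.png')
print([(np.round(b['bbox']).astype(int).tolist(),round(b['confidence'],2)) for b in boxes_of('blank_centre','wrist')[:2]])
print([proj(c,C+[0,0,.026]+a*.055*u+b*.032*np.cross(Z,u)).round(0).tolist() for a,b in((1,1),(1,-1),(-1,-1),(-1,1))])
E
```

```text
clock: 5.3
tool_pos: [0.5529, -0.2719, 0.1337]
eef_rot: [0.007, 0.707, -0.681, -0.189]
contact_force: [1.3, 0.3, 0.5]
opening: 0.872
[ 0.2202  0.9155  0.3192  1.3629 -0.2268  1.1627 -1.2808]
[array([-0.0198,  0.0172,  0.0307]), array([ 0.0001,  0.0001, -0.0001])] [array([-0.0392,  0.0896,  0.0307]), array([ 0.0001,  0.0001, -0.0001])] [array([-0.0456,  0.1138,  0.0307]), array([ 0.0001,  0.0001, -0.0001])]
[([316, 130, 383, 232], 0.85), ([496, 16, 592, 160], 0.84)]
[[318.0, 136.0], [386.0, 136.0], [374.0, 230.0], [318.0, 230.0]]
```

View pics/wrist3.png

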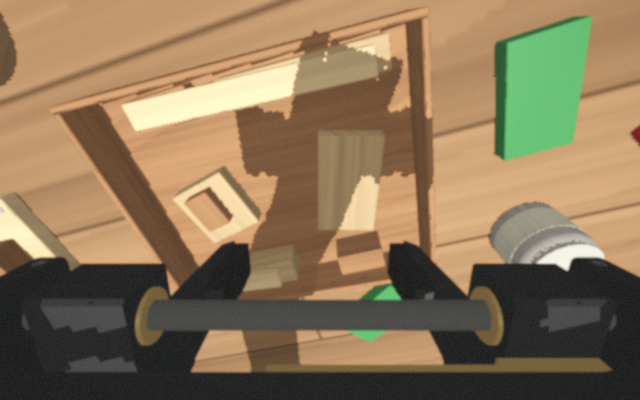

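The board shows at corners (318,131), (384,133), (376,232) and (318,230), within about 4 px of the prediction. I'll descend.

```bash
python3 -m handwheel '[[[-0.02,0.017,0.0307,0,0,0],[-0.02,0.017,0.0307,0,0,0],[-0.039,0.09,0.0307,0,0,0],[-0.039,0.09,0.0307,0,0,0],[-0.039,0.09,0.0307,0,0,0],[-0.039,0.09,0.0307,0,0,0],[-0.039,0.09,0.0307,0,0,0],[-0.039,0.09,0.0307,0,0,0]]]'
python3 -c "
from poses import *
print(pickp,tool(pickp,pick))"
```

```text
clock: 6.07
tool_pos: [0.5608, -0.3031, 0.04]
eef_rot: [0.007, 0.707, -0.682, -0.187]
contact_force: [0.9, -0.5, -0.2]
opening: 0.866
[ 0.5585 -0.3055  0.012 ] [array([-0.0057,  0.0274,  0.0029]), array([-0.0004,  0.0008, -0.0014])]
```

```bash
python3 -m handwheel '[[[-0.005,0.014,0.003,0,0,0],[-0.005,0.0275,0.003,0,0,0],[-0.005,0.0275,0.003,0,0,0],[-0.005,0.0275,0.003,0,0,0]]]'
python3 -m handwheel '[[[0,0,0,0,0,0],[0,0,0,0,0,0],[0,0,0,0,0,0],[0,0,0,0,0,0],[0,0,0,0,0,0],[0,0,0,0,0,0]]]' -1 40
python3 -c "
from poses import *
s=r.get_state();print(s['tool_pos'],s['contact_force'],tool(s['tool_pos']+np.array([0,0,.13])))"
```

```text
clock: 6.4
tool_pos: [0.5559, -0.304, 0.0093]
eef_rot: [0.006, 0.707, -0.681, -0.189]
contact_force: [0.5, 0.5, -1.1]
opening: 0.868
clock: 6.9
tool_pos: [0.5564, -0.304, 0.0096]
eef_rot: [0.006, 0.707, -0.681, -0.188]
contact_force: [0.6, 0.6, 0.4]
opening: 0.439
[ 0.5564 -0.304   0.0096] [0.5935 0.6157 0.3531] [array([ 0.0336, -0.1256, -0.0001])]
```

Run:
```python
from poses import *
s=r.get_state();print(s['clock'],s['opening'],s['contact_force'])
c,im=look('wrist','wrist4.png');look('side','side4.png')
a=cv2.imread('pics/wrist4.png');b=cv2.imread('pics/side4.png')[190:320,280:440]
cv2.imwrite('pics/v4.png',np.vstack([cv2.resize(a,(480,300)),cv2.resize(b,(480,300),interpolation=3)]))
```

```text
6.9 0.4394146791191001 [0.5935 0.6157 0.3531]
```

View pics/v4.png

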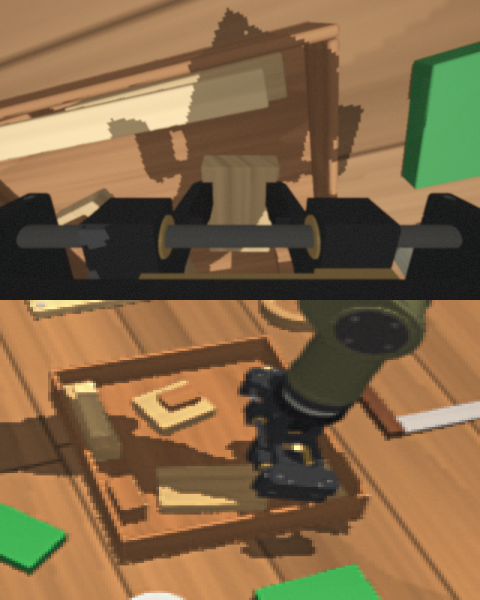

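```bash
python3 -m handwheel '[[[0,0,0,0,0,0],[0,0,0,0,0,0],[0,0,0,0,0,0]]]'
python3 -c "
import cv2
a=cv2.imread('pics/wrist4.png');cv2.imwrite('pics/v5.png',cv2.resize(a[190:345,190:450],None,fx=3,fy=3,interpolation=cv2.INTER_CUBIC))"
```

```text
clock: 7.25
tool_pos: [0.5562, -0.304, 0.0094]
eef_rot: [0.006, 0.707, -0.681, -0.189]
contact_force: [0.5, 0.1, -0.3]
opening: 0.12
```

View pics/v5.png

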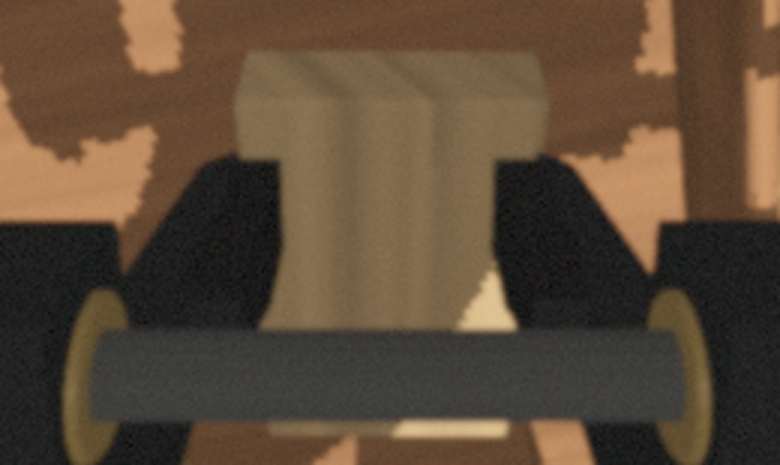

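The fingers have closed over the board's top face, so the tips sat higher than the board's sides. I'll check the geometry.

Run:
```python
from poses import *
s=r.get_state();c=get_calibration('wrist');Q=R.from_quat(s['eef_rot'])
print(s['tool_pos'],proj(c,s['tool_pos']),Q.inv().as_matrix()@(np.array(c['T'])[:3,3]-s['tool_pos']))
for z in(.006,.026,.04): print(z,[proj(c,C+[0,0,z]+a*.055*u+b*.032*np.cross(Z,u)).round(0).tolist() for a,b in((1,1),(1,-1))])
for n in('scene','side','wrist'):
    c,im=look(n,n+'6.png');print(n,[(np.round(b['bbox']).astype(int).tolist(),round(b['confidence'],2)) for b in boxes_of('blank_centre',n)[:3]],proj(get_calibration(n),s['tool_pos']))
cv2.imwrite('pics/v6.png',np.vstack([cv2.resize(cv2.imread('pics/wrist6.png')[190:345,150:490],(600,274)),cv2.resize(cv2.imread('pics/side6.png')[225:310,300:410],(420,325),interpolation=3)[:, :].copy().repeat(1,0) if 0 else cv2.resize(cv2.imread('pics/side6.png')[215:315,290:475],(600,324),interpolation=3)]))
```

```text
[ 0.5562 -0.304   0.0094] [319.29   230.4646] [-0.0749 -0.1859 -0.0002]
0.006 [[272.0, 206.0], [369.0, 206.0]]
0.026 [[268.0, 224.0], [374.0, 224.0]]
0.04 [[264.0, 238.0], [377.0, 238.0]]
scene [([280, 139, 310, 161], 0.95), ([266, 175, 281, 187], 0.76), ([262, 127, 280, 137], 0.75)] [259.8965 197.4083]
side [([330, 260, 369, 284], 0.93), ([261, 276, 302, 308], 0.7), ([259, 321, 294, 361], 0.68)] [361.6154 271.6171]
wrist [([535, 54, 640, 250], 0.86), ([265, 207, 373, 336], 0.78)] [319.2883 230.4684]
```

View pics/v6.png

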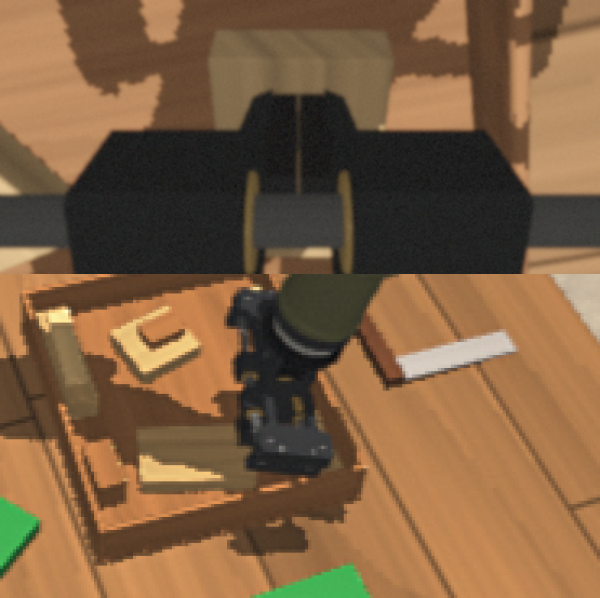

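The board is where I predicted, but the visible fingertips end at row ~242 while the reported TCP projects to row 230, so the real tips sit roughly 2 cm behind the reported TCP. I'll measure this by lowering the shut fingers gently onto the board top (z = 26 mm).

```bash
for i in 1 2 3 4 5; do python3 -m handwheel '[[[-0.0008,0.003,0,0,0,0],[-0.0008,0.003,0,0,0,0]]]' | egrep 'tool_pos|force' | tr '\n' ' '; echo; done
```

```text
tool_pos: [0.556, -0.3038, 0.0058] contact_force: [-0.4, 0.4, 0.6] 
tool_pos: [0.5558, -0.3038, 0.0025] contact_force: [0.3, 0.7, -0.9] 
tool_pos: [0.5559, -0.3038, -0.0005] contact_force: [0.7, 0.2, -0.3] 
tool_pos: [0.5559, -0.3038, -0.0036] contact_force: [-0.4, 0.3, -0.3] 
tool_pos: [0.5559, -0.3038, -0.0067] contact_force: [0.1, 0.0, -0.4]
```

```bash
for i in 1 2 3 4 5; do python3 -m handwheel '[[[-0.0005,0.002,0,0,0,0],[-0.0005,0.002,0,0,0,0]]]' | egrep 'tool_pos|force' | tr '\n' ' '; echo; done
```

```text
tool_pos: [0.556, -0.3039, -0.0086] contact_force: [-0.1, -0.2, -1.1] 
tool_pos: [0.5562, -0.304, -0.0092] contact_force: [-1.0, 0.6, 6.3] 
tool_pos: [0.5571, -0.3043, -0.0096] contact_force: [-1.1, 1.8, 13.9] 
tool_pos: [0.5588, -0.3048, -0.0099] contact_force: [0.0, 2.0, 21.9] 
tool_pos: [0.5607, -0.3054, -0.0102] contact_force: [0.9, 2.6, 29.7]
```

Contact came at reported z ≈ -9 mm, so the real tips lie about 38 mm behind the reported TCP along tool y, which matches the picture. I'll back off, reopen and re-check the board.

```bash
python3 -m handwheel '[[[0.0085,-0.03,0,0,0,0],[0.017,-0.06,0,0,0,0],[0.017,-0.06,0,0,0,0],[0.017,-0.06,0,0,0,0],[0.017,-0.06,0,0,0,0],[0.017,-0.06,0,0,0,0],[0.017,-0.06,0,0,0,0],[0.017,-0.06,0,0,0,0]]]' 0.74 40
cat >> poses.py <<'E'
K=.038
pickc=pickp+K*pick.apply([0,1,0])
placec=lambda dx=0,dy=0,dz=0:placep(dx,dy,dz)+K*place.apply([0,1,0])
E
python3 - <<'E'
from poses import *
s=r.get_state();print(s['tool_pos'],pickc)
print(tool(pickc+[0,0,.018],pick),tool(pickc,pick))
c,im=look('wrist','wrist7.png')
print([(np.round(b['bbox']).astype(int).tolist(),round(b['confidence'],2)) for b in boxes_of('blank_centre','wrist')[:2]])
print([proj(c,C+[0,0,.026]+a*.055*u+b*.032*np.cross(Z,u)).round(0).tolist() for a,b in((1,1),(1,-1))])
b=cv2.Canny(cv2.GaussianBlur(im,(5,5),0),25,60);l=cv2.HoughLinesP(b[130:230,255:400],1,np.pi/180,25,minLineLength=25,maxLineGap=4)
print([] if l is None else (l[:,0]+[255,130,255,130]).tolist())
E
```

```text
clock: 9.88
tool_pos: [0.5545, -0.3033, 0.0447]
eef_rot: [0.005, 0.708, -0.681, -0.189]
contact_force: [0.5, 1.4, -0.9]
opening: 0.585
[ 0.5545 -0.3033  0.0447] [ 0.5491 -0.3028 -0.0247]
[array([-0.0083,  0.051 ,  0.001 ]), array([0.0001, 0.001 , 0.0007])] [array([-0.013 ,  0.0684,  0.001 ]), array([0.0001, 0.001 , 0.0007])]
[([509, 33, 640, 220], 0.59), ([272, 180, 366, 301], 0.55)]
[[275.0, 192.0], [366.0, 192.0]]
[[300, 180, 361, 180], [275, 192, 278, 229], [255, 139, 297, 130], [279, 180, 306, 179]]
```

```bash
python3 -m handwheel '[[[0,0,0,0,0,0],[0,0,0,0,0,0],[-0.004,0.025,0.001,0,0,0],[-0.004,0.025,0.001,0,0,0],[-0.0083,0.045,0.001,0,0,0],[-0.0083,0.051,0.001,0,0,0],[-0.0107,0.059,0.001,0,0,0],[-0.013,0.0675,0.001,0,0,0],[-0.013,0.0675,0.001,0,0,0],[-0.013,0.0675,0.001,0,0,0]]]'
python3 -m handwheel '[[[0,0,0,0,0,0],[0,0,0,0,0,0],[0,0,0,0,0,0],[0,0,0,0,0,0],[0,0,0,0,0,0],[0,0,0,0,0,0]]]' -1 40
python3 -m handwheel '[[[0,0,0,0,0,0],[0,0,0,0,0,0]]]'
```

```text
clock: 10.82
tool_pos: [0.5501, -0.3032, -0.0228]
eef_rot: [0.006, 0.707, -0.681, -0.189]
contact_force: [0.1, 0.2, 0.5]
opening: 0.869
clock: 11.32
tool_pos: [0.5507, -0.3037, -0.022]
eef_rot: [0.006, 0.707, -0.681, -0.188]
contact_force: [0.0, -1.1, 4.6]
opening: 0.721
clock: 11.48
tool_pos: [0.5507, -0.3036, -0.022]
eef_rot: [0.006, 0.707, -0.681, -0.188]
contact_force: [0.1, 0.8, 5.4]
opening: 0.72
```

Gripped at 63 mm, as expected. I'll lift and check.

```bash
python3 -m handwheel '[[[0.01,-0.04,0,0,0,0],[0.02,-0.08,0,0,0,0],[0.03,-0.115,0,0,0,0],[0.04,-0.155,0,0,0,0],[0.052,-0.2,0,0,0,0],[0.052,-0.2,0,0,0,0],[0.052,-0.2,0,0,0,0],[0.052,-0.2,0,0,0,0],[0.052,-0.2,0,0,0,0]]]'
python3 - <<'E'
from poses import *
p=placec(-.004+.0025,-.001,.13+.0017)
print(p,tool(p,place), tool([.5,-.1,.25],R.from_quat(r.get_state()['eef_rot'])))
print(r.get_state()['q'])
E
```

```text
clock: 12.23
tool_pos: [0.5503, -0.3027, 0.1816]
eef_rot: [0.004, 0.708, -0.68, -0.19]
contact_force: [0.4, 1.0, -1.0]
opening: 0.723
[0.5699 0.1699 0.2349] [array([ 0.1207, -0.0212, -0.46  ]), array([-0.0415, -0.0739,  0.4987])] [array([ 0.1183, -0.0382, -0.1813]), array([0., 0., 0.])]
[ 0.2619  0.8848  0.3329  1.2724 -0.2053  1.2847 -1.2521]
```

```bash
python3 -m handwheel '[[[0.1207,-0.0212,-0.46,-0.0415,-0.0739,0.4987],[0.1207,-0.0212,-0.46,-0.0415,-0.0739,0.4987],[0.1207,-0.0212,-0.46,-0.0415,-0.0739,0.4987],[0.1207,-0.0212,-0.46,-0.0415,-0.0739,0.4987],[0.1207,-0.0212,-0.46,-0.0415,-0.0739,0.4987],[0.1207,-0.0212,-0.46,-0.0415,-0.0739,0.4987],[0.1207,-0.0212,-0.46,-0.0415,-0.0739,0.4987],[0.1207,-0.0212,-0.46,-0.0415,-0.0739,0.4987],[0.1207,-0.0212,-0.46,-0.0415,-0.0739,0.4987],[0.1207,-0.0212,-0.46,-0.0415,-0.0739,0.4987],[0.1207,-0.0212,-0.46,-0.0415,-0.0739,0.4987],[0.1207,-0.0212,-0.46,-0.0415,-0.0739,0.4987]]]'
python3 - <<'E'
from poses import *
p=placec(-.004+.0025,-.001,.13+.0017)
print(p,tool(p,place), r.get_state()['q'])
E
```

```text
clock: 13.23
tool_pos: [0.5951, 0.0505, 0.2906]
eef_rot: [-0.255, -0.669, 0.68, -0.161]
contact_force: [0.4, -0.8, -1.8]
opening: 0.72
[0.5699 0.1699 0.2349] [array([ 0.0664,  0.0255, -0.1137]), array([-0.0201, -0.0239,  0.2258])] [-0.6806  0.4055  0.5624  2.1919 -0.9964  0.044  -0.9432]
```

The wrist hits its limits here: joint 6 is at its minimum and joint 5 near −1. I'll identify the arm's kinematics from the recorded poses and find a reachable wrist configuration. The candidates are the flipped wrist, or a tool pointing back to the robot from the open front.

```bash
cat > kin.py <<'E'
from poses import *
S=[([0.034,0.689,-0.195,1.565,0.157,0.902,-0.215],[.6243,-.0001,.1989]),
([0.2939,0.5892,0.2323,1.8309,-0.1902,0.7429,-0.9407],[.4702,-.2698,.1998]),
([0.2202,0.9155,0.3192,1.3629,-0.2268,1.1627,-1.2808],[.5529,-.2719,.1337]),
([0.2619,0.8848,0.3329,1.2724,-0.2053,1.2847,-1.2521],[.5503,-.3027,.1816]),
([-0.6806,0.4055,0.5624,2.1919,-0.9964,0.044,-0.9432],[.5951,.0505,.2906])]
ax='zyzyzyz'
def fk(q,L,sg):
    p=np.array([0,0,L[0]]);A=R.identity()
    for i in range(7):
        A=A*R.from_euler(ax[i],sg[i]*q[i])
        if i==1:p=p+A.apply([L[4],0,L[1]])
        if i==3:p=p+A.apply([L[5],0,L[2]])
        if i==6:p=p+A.apply([0,0,L[3]])
    return p,A
LO=np.array([-3.01,-.46,-1.47,.13,-1,.04,-2.66]);HI=np.array([3.01,2.08,1.51,2.56,4.14,2.09,2.66])
E
python3 - <<'E'
from kin import *
import itertools
best=None
for b in itertools.product((1,-1),repeat=6):
    sg=(b[0],1,b[1],b[2],b[3],b[4],b[5])
    if b[5]==-1: continue
    f=lambda L:np.concatenate([fk(q,L,sg)[0]-p for q,p in S])
    o=least_squares(f,[.3,.4,.4,.25,0,0])
    if best is None or o.cost<best[0]: best=(o.cost,sg,o.x,o.fun)
print(best)
s=r.get_state();p,A=fk(s['q'],best[2],best[1]);print(p,s['tool_pos']);print((A.inv()*R.from_quat(s['eef_rot'])).as_matrix())
A2=fk(S[0][0],best[2],best[1])[1];print(A2.as_matrix())
E
```

```text
(np.float64(0.002713047497655199), (-1, 1, -1, 1, -1, 1, 1), array([ 0.5154,  0.5569,  0.4339,  0.4241, -0.0119,  0.074 ]), array([ 0.0068,  0.0631,  0.0038,  0.0024,  0.0305, -0.0075, -0.0029,
        0.0144,  0.0002,  0.0094,  0.0078,  0.0035,  0.0001,  0.0036,
        0.0001]))
[0.5952 0.0541 0.2907] [0.5951 0.0505 0.2906]
[[ 0.9506  0.      0.3104]
 [ 0.3104 -0.     -0.9506]
 [ 0.      1.     -0.    ]]
[[-0.909  -0.4169  0.0009]
 [-0.4169  0.909   0.0006]
 [-0.0011  0.0002 -1.    ]]
```

```bash
cat >> kin.py <<'E'
QS=[R.from_matrix([[0,0,1],[-1,0,0],[0,-1,0]]),R.from_quat([0,-.707,.707,0]),R.from_quat([.007,.707,-.681,-.189]),R.from_quat([.004,.708,-.68,-.19]),R.from_quat([-.255,-.669,.68,-.161])]
# x: L0..L5, shoulder xy? , offsets q1,q2..; tool offset rotvec
def fk2(q,x,sg):
    p,A=fk(np.array(q)+np.r_[x[6:12],0],x[:6],sg); return p+0*p,A*R.from_rotvec(x[12:15])
E
python3 - <<'E'
from kin import *
import itertools,json
res=[]
T0=R.from_matrix([[1,0,0],[0,0,-1],[0,1,0]]).as_rotvec()
for b in itertools.product((1,-1),repeat=4):
    sg=(b[0],1,b[1],1,b[2],1,b[3])
    def f(x):
        e=[]
        for (q,p),Q in zip(S,QS):
            pp,A=fk2(q,x,sg);e+=[10*(pp-p),(A.inv()*Q).as_rotvec()]
        return np.r_[np.concatenate(e),.02*x[4:12]]
    o=min((least_squares(f,np.r_[.3,.4,.4,.25,0,0,np.zeros(6),(R.from_euler('z',g)*R.from_rotvec(T0)).as_rotvec()]) for g in (0,1.57,3.1,-1.57)),key=lambda o:o.cost)
    res.append((o.cost,sg,o.x,o.fun))
res.sort(key=lambda t:t[0])
for t in res[:3]:print(t[0],t[1],t[2]);
print(res[0][3].reshape(-1)[:30])
json.dump([list(res[0][1]),res[0][2].tolist()],open('kin.json','w'))
E
```

```text
0.001770500736072299 (-1, 1, -1, 1, -1, 1, -1) [ 0.3612  0.5553  0.3557  0.3641 -0.005   0.0155  0.0328  0.0138  0.0604
 -0.0542 -0.0295  0.0512  1.1652 -1.272  -1.2741]
0.07954340611201816 (-1, 1, -1, 1, 1, 1, -1) [ 0.5575  0.4113 -0.3676  0.4364  0.3301  0.226   0.3572 -0.6717 -0.6399
 -1.7747  0.4317  2.3741  1.3983 -0.6952 -0.7768]
0.08067288850816381 (-1, 1, 1, 1, -1, 1, 1) [ 0.5576 -0.4111  0.3676 -0.4364 -0.3301 -0.2261  0.3571  2.4694 -0.6397
 -1.7741  0.4318  2.3737  1.3472 -2.5408  2.4247]
[-0.0033 -0.006   0.0172  0.0178 -0.0158  0.0176  0.0108  0.0187 -0.022
 -0.0053 -0.0078  0.0043 -0.006  -0.0072 -0.004   0.0028  0.0085  0.0003
  0.0044 -0.003   0.0045  0.0036  0.0105  0.0004 -0.0009 -0.0011  0.0042
 -0.0189  0.0045 -0.0225]
```

```bash
cat >> kin.py <<'E'
import json
try: SG,X=json.load(open('kin.json'));X=np.array(X)
except Exception: pass
def ik(p,Q,q0,reg=.02,m=.06):
    f=lambda q:np.r_[10*(fk2(q,X,SG)[0]-p),3*(fk2(q,X,SG)[1].inv()*Q).as_rotvec(),reg*(q-q0)]
    o=least_squares(f,np.clip(q0,LO+m+.001,HI-m-.001),bounds=(LO+m,HI-m),max_nfev=60);q=o.x
    return q,np.linalg.norm(fk2(q,X,SG)[0]-p),np.linalg.norm((fk2(q,X,SG)[1].inv()*Q).as_rotvec())
def standing(az,th=15):
    t=np.radians(th);n=-np.array([np.cos(az),np.sin(az),0]) # tool azimuth az, n opposite
    a=-(np.sin(t)*Z+np.cos(t)*n);return frame(a,-np.cross(n,Z))
def path(p0,Q0,p1,Q1,q0,N=20):
    rv=(Q0.inv()*Q1).as_rotvec();q=np.array(q0);w=[0,0]
    for t in np.linspace(0,1,N+1)[1:]:
        q,e,g=ik(p0+(p1-p0)*t,Q0*R.from_rotvec(rv*t),q);w=[max(w[0],e),max(w[1],g)]
    return q,e,g,w
E
python3 - <<'E'
from kin import *
c0=get_calibration('scene');
for n,p,z in(('tape',(309,270),.012),('glue',(493,258),0),('tin',(238,155),0),('sq',(258,246),.01),('sqblade',(235,265),.01)): print(n,onz(c0,p,z))
s=r.get_state();Q0=R.from_quat(s['eef_rot']);p0=np.array(s['tool_pos'])
for xy in((.5,0),(.6,0)):
  for az in np.radians([-120,-90,-60,-30,0,30,60,90,120]):
    Q=standing(az);tip=np.array([*xy,.0985])-.0*Q.apply([0,1,0]);p=tip+K*Q.apply([0,1,0])
    q,e,g,w=path(p0,Q0,p+[0,0,.08],Q,s['q'],10);q2,e2,g2=ik(p,Q,q)
    print(xy,round(np.degrees(az)),round(e,3),round(g,3),'dn',round(e2,3),round(g2,3),'worst',np.round(w,3),q2.round(2))
E
```

```text
tape [ 0.7524 -0.002   0.012 ]
glue [0.4348 0.5745 0.    ]
tin [ 0.4071 -0.4877  0.    ]
sq [ 0.7428 -0.2108  0.01  ]
sqblade [ 0.8423 -0.2491  0.01  ]
(0.5, 0) -120 0.085 0.589 dn 0.087 0.562 worst [0.085 0.589] [-1.07  1.71  1.45  1.94 -0.8   1.01 -2.6 ]
(0.5, 0) -90 0.044 0.271 dn 0.04 0.264 worst [0.044 0.271] [-1.28  1.84  1.45  2.05 -0.94  0.74 -2.6 ]
(0.5, 0) -60 0.0 0.0 dn 0.01 0.062 worst [0.022 0.138] [-1.4   1.78  1.23  2.16 -0.94  0.26 -2.6 ]
(0.5, 0) -30 0.051 0.318 dn 0.047 0.309 worst [0.056 0.352] [-1.53  1.87  1.16  2.17 -0.94  0.1  -2.6 ]
(0.5, 0) 0 0.106 0.671 dn 0.099 0.656 worst [0.106 0.673] [-1.73  2.02  1.16  2.15 -0.94  0.1  -2.6 ]
(0.5, 0) 30 0.051 0.32 dn 0.045 0.295 worst [0.066 0.418] [ 1.47  1.87 -1.1   2.17 -0.94  0.1   1.4 ]
(0.5, 0) 60 0.0 0.0 dn 0.0 0.0 worst [0.039 0.245] [ 1.23  1.57 -1.    2.14 -0.76  0.23  1.11]
(0.5, 0) 90 0.0 0.0 dn 0.0 0.0 worst [0.024 0.15 ] [ 0.96  1.42 -0.82  1.71 -0.32  0.94  0.72]
(0.5, 0) 120 0.0 0.0 dn 0.0 0.0 worst [0.015 0.093] [ 0.73  1.49 -0.9   1.31 -0.01  1.49  0.59]
(0.6, 0) -120 0.08 0.678 dn 0.091 0.656 worst [
[... 153 characters left out ...]
 -2.6 ]
(0.6, 0) -60 0.0 0.0 dn 0.007 0.048 worst [0.018 0.121] [-1.27  1.84  1.36  1.95 -0.94  0.37 -2.6 ]
(0.6, 0) -30 0.042 0.301 dn 0.039 0.285 worst [0.047 0.331] [-1.36  1.89  1.25  1.99 -0.94  0.1  -2.6 ]
(0.6, 0) 0 0.095 0.685 dn 0.09 0.66 worst [0.095 0.685] [-1.48  2.02  1.29  1.96 -0.94  0.1  -2.6 ]
(0.6, 0) 30 0.043 0.303 dn 0.039 0.284 worst [0.057 0.394] [ 1.26  1.81 -1.2   1.99 -0.94  0.1   1.24]
(0.6, 0) 60 0.0 0.0 dn 0.0 0.0 worst [0.033 0.223] [ 1.07  1.53 -1.01  1.92 -0.74  0.35  0.96]
(0.6, 0) 90 0.0 0.0 dn 0.0 0.0 worst [0.021 0.136] [ 0.83  1.46 -0.86  1.44 -0.31  1.08  0.59]
(0.6, 0) 120 0.0 0.0 dn 0.0 0.0 worst [0.013 0.084] [ 0.57  1.55 -0.88  0.91 -0.08  1.73  0.56]
```

Run:
```python
from kin import *
s=r.get_state();Q0=R.from_quat(s['eef_rot']);p0=np.array(s['tool_pos'])
for az in np.radians([75,90,105]):
  for xy in ((.5,0),(.55,0)):
   for mid in ((.55,-.15,.30),(.5,-.05,.30)):
    q,e,g,w0=path(p0,Q0,np.array(mid),QS[3],s['q'],10)
    Q=standing(az);p=np.array([*xy,.0985])+K*Q.apply([0,1,0])
    q1,e,g,w=path(np.array(mid),QS[3],p+[0,0,.1],Q,q,15);q2,e2,g2,w2=path(p+[0,0,.1],Q,p,Q,q1,5)
    print(np.degrees(az).round(),xy,mid,np.round(w0,3),np.round(w,3),np.round(w2,3),q.round(2),q2.round(2))
Q=standing(np.pi/2);p=np.array([.5,0,.0985])+K*Q.apply([0,1,0])+[0,0,.1]
print(tool([.5,-.05,.30],QS[3]),p)
rot=(QS[3].inv()*Q).as_rotvec()/np.pi;print('then',QS[3].inv().apply(p-[.5,-.05,.30]),rot)
```

```text
75.0 (0.5, 0) (0.55, -0.15, 0.3) [0. 0.] [0. 0.] [0. 0.] [-0.18  0.79  0.83  1.34 -0.47  1.52 -1.22] [ 0.98  1.36 -0.67  1.93 -0.75  0.76  1.1 ]
75.0 (0.5, 0) (0.5, -0.05, 0.3) [0. 0.] [0. 0.] [0. 0.] [-0.4   0.7   0.87  1.56 -0.47  1.42 -1.31] [ 1.02  1.39 -0.75  1.93 -0.66  0.7   1.01]
75.0 (0.55, 0) (0.55, -0.15, 0.3) [0. 0.] [0. 0.] [0. 0.] [-0.18  0.79  0.83  1.34 -0.47  1.52 -1.22] [ 0.9   1.35 -0.65  1.81 -0.78  0.83  1.04]
75.0 (0.55, 0) (0.5, -0.05, 0.3) [0. 0.] [0. 0.] [0. 0.] [-0.4   0.7   0.87  1.56 -0.47  1.42 -1.31] [ 0.94  1.38 -0.73  1.81 -0.69  0.77  0.96]
90.0 (0.5, 0) (0.55, -0.15, 0.3) [0. 0.] [0. 0.] [0. 0.] [-0.18  0.79  0.83  1.34 -0.47  1.52 -1.22] [ 0.65  1.26 -0.27  1.71 -0.82  1.24  1.18]
90.0 (0.5, 0) (0.5, -0.05, 0.3) [0. 0.] [0. 0.] [0. 0.] [-0.4   0.7   0.87  1.56 -0.47  1.42 -1.31] [ 0.7   1.27 -0.35  1.71 -0.76  1.18  1.13]
90.0 (0.55, 0) (0.55, -0.15, 0.3) [0. 0.] [0. 0.] [0. 0.] [-0.18  0.79  0.83  1.34 -0.47  1.52 -1.22] [ 0.61  1.28 -0.28  1.58 -0.83  1.29  1.08]
90.0 (0.55, 0) (0.5, -0.05, 0.3) [0. 0.] [0. 0.] [0. 0.] [-0.4   0.7   0.87  1.56 -0.47  1.42 -1.31] [ 0.65  1.29 -0.35  1.58 -0.77  1.24  1.04]
105.0 (0.5, 0) (0.55, -0.15, 0.3) [0. 0.] [0. 0.] [0. 0.] [-0.18  0.79  0.83  1.34 -0.47  1.52 -1.22] [ 0.47  1.28 -0.1   1.5  -0.74  1.51  1.18]
105.0 (0.5, 0) (0.5, -0.05, 0.3) [0. 0.] [0. 0.] [0. 0.] [-0.4   0.7   0.87  1.56 -0.47  1.42 -1.31] [ 0.44  1.28 -0.05  1.5  -0.77  1.54  1.2 ]
105.0 (0.55, 0) (0.55, -0.15, 0.3) [0. 0.] [0. 0.] [0. 0.] [-0.18  0.79  0.83  1.34 -0.47  1.52 -1.22] [ 0.44  1.31 -0.1   1.35 -0.77  1.59  1.08]
105.0 (0.55, 0) (0.5, -0.05, 0.3) [0. 0.] [0. 0.] [0. 0.] [-0.4   0.7   0.87  1.56 -0.47  1.42 -1.31] [ 0.41  1.31 -0.06  1.35 -0.8   1.61  1.1 ]
[array([ 0.0602, -0.0557,  0.1118]), array([ 0.0149,  0.0464, -0.2741])] [0.5    0.0367 0.1887]
then [-0.0065  0.1139 -0.0831] [-0.3157 -0.5513  0.3391]
```

A route exists that needs one regrasp. I'll stand the board on the free bench strip between crate and jig with the tool pointing sideways (+y), let go, regrasp it from above with the tool vertical, and then put it in the jig.

```bash
python3 -m handwheel '[[[0.06,-0.056,0.112,0.0149,0.0464,-0.2741],[0.06,-0.056,0.112,0.0149,0.0464,-0.2741],[0.06,-0.056,0.112,0.0149,0.0464,-0.2741],[0.06,-0.056,0.112,0.0149,0.0464,-0.2741],[0.06,-0.056,0.112,0.0149,0.0464,-0.2741],[0.06,-0.056,0.112,0.0149,0.0464,-0.2741],[0.06,-0.056,0.112,0.0149,0.0464,-0.2741],[0.06,-0.056,0.112,0.0149,0.0464,-0.2741],[0.06,-0.056,0.112,0.0149,0.0464,-0.2741],[0.06,-0.056,0.112,0.0149,0.0464,-0.2741]]]'
python3 - <<'E'
from kin import *
s=r.get_state();print(s['q']);Q=standing(np.pi/2)
print(tool([.52,.037,.24],Q))
E
```

```text
clock: 14.07
tool_pos: [0.501, -0.0516, 0.2979]
eef_rot: [0.003, 0.708, -0.68, -0.191]
contact_force: [0.7, -0.5, -0.6]
opening: 0.721
[-0.4322  0.741   0.9807  1.5642 -0.5458  1.4413 -1.1993]
[array([-0.0096,  0.0576, -0.0903]), array([-0.3154, -0.5517,  0.34  ])]
```

```bash
python3 -m handwheel '[[[-0.01,0.058,-0.09,-0.315,-0.552,0.34],[-0.01,0.058,-0.09,-0.315,-0.552,0.34],[-0.01,0.058,-0.09,-0.315,-0.552,0.34],[-0.01,0.058,-0.09,-0.315,-0.552,0.34],[-0.01,0.058,-0.09,-0.315,-0.552,0.34],[-0.01,0.058,-0.09,-0.315,-0.552,0.34],[-0.01,0.058,-0.09,-0.315,-0.552,0.34],[-0.01,0.058,-0.09,-0.315,-0.552,0.34],[-0.01,0.058,-0.09,-0.315,-0.552,0.34],[-0.01,0.058,-0.09,-0.315,-0.552,0.34],[-0.01,0.058,-0.09,-0.315,-0.552,0.34],[-0.01,0.058,-0.09,-0.315,-0.552,0.34]]]'
python3 - <<'E'
from kin import *
s=r.get_state();print(s['q']);Q=standing(np.pi/2)
print(tool([.52,.037,.24],Q))
E
```

```text
clock: 15.07
tool_pos: [0.5183, 0.0372, 0.2435]
eef_rot: [-0.066, 0.824, -0.374, 0.42]
contact_force: [-0.7, -0.8, -2.0]
opening: 0.718
[ 0.5782  0.6585 -0.3295  2.0179 -0.9737  0.7972  0.3206]
[array([0.0012, 0.0026, 0.0027]), array([-0.1171, -0.2044,  0.1273])]
```

```bash
python3 -m handwheel '[[[0,0.003,0.003,-0.117,-0.204,0.127],[0,0.003,0.003,-0.117,-0.204,0.127],[0,0.003,0.003,-0.117,-0.204,0.127],[0,0.003,0.003,-0.117,-0.204,0.127],[0,0.003,0.003,-0.117,-0.204,0.127],[0,0.003,0.003,-0.117,-0.204,0.127],[0,0.003,0.003,-0.117,-0.204,0.127],[0,0.003,0.003,-0.117,-0.204,0.127],[0,0.003,0.003,-0.117,-0.204,0.127]]]'
python3 - <<'E'
from kin import *
s=r.get_state();print(s['q']);Q=standing(np.pi/2);a=Q.apply([0,1,0])
zt=.055+.0417+K*a[2];print(zt)
print(tool([.52,.037,zt+.008],Q))
E
```

```text
clock: 15.82
tool_pos: [0.5222, 0.0384, 0.2385]
eef_rot: [-0.092, 0.705, -0.094, 0.697]
contact_force: [-1.0, -0.5, -0.9]
opening: 0.718
[ 0.7809  1.061  -0.5768  1.7259 -0.759   1.1645  0.8904]
0.08686487628610422
[array([ 0.139 ,  0.0361, -0.0007]), array([-0.0005, -0.0035,  0.0006])]
```

```bash
python3 -m handwheel '[[[0.04,0.01,0,0,-0.0035,0],[0.08,0.02,0,0,-0.0035,0],[0.12,0.03,0,0,-0.0035,0],[0.138,0.036,0,0,-0.0035,0],[0.138,0.036,0,0,-0.0035,0],[0.138,0.036,0,0,-0.0035,0],[0.138,0.036,0,0,-0.0035,0]]]' | egrep 'tool_pos|force|rot'
for i in 1 2 3 ; do python3 -m handwheel '[[[0.0024,0.00065,0,0,0,0],[0.0024,0.00065,0,0,0,0]]]' | egrep 'tool_pos|force' | tr '\n' ' '; echo; done
```

```text
tool_pos: [0.5227, 0.0373, 0.0995]
eef_rot: [-0.092, 0.699, -0.093, 0.703]
contact_force: [0.1, -0.1, -1.1]
tool_pos: [0.5229, 0.0366, 0.0959] contact_force: [-0.1, 0.4, -2.0] 
tool_pos: [0.5226, 0.0365, 0.0922] contact_force: [0.4, -0.5, -1.3] 
tool_pos: [0.5224, 0.0367, 0.0892] contact_force: [-0.1, -0.4, -1.2]
```

```bash
for i in 1 2 3 4; do python3 -m handwheel '[[[0.0014,0.0004,0,0,0,0],[0.0014,0.0004,0,0,0,0]]]' | egrep 'tool_pos|force' | tr '\n' ' '; echo; done
python3 - <<'E'
from kin import *
c,im=look('side','side8.png');look('scene','scene8.png')
q=proj(c,[.52,0,.05]).astype(int);d=proj(get_calibration('scene'),[.52,0,.05]).astype(int);print(q,d)
a=cv2.imread('pics/side8.png')[q[1]-60:q[1]+60,q[0]-60:q[0]+60];b=cv2.imread('pics/scene8.png')[d[1]-60:d[1]+60,d[0]-60:d[0]+60]
cv2.imwrite('pics/v8.png',np.hstack([cv2.resize(a,(400,400),interpolation=3),cv2.resize(b,(400,400),interpolation=3)]))
E
```

```text
tool_pos: [0.5223, 0.0368, 0.0877] contact_force: [0.8, -0.6, -0.8] 
tool_pos: [0.5224, 0.037, 0.0868] contact_force: [0.1, 0.2, 0.2] 
tool_pos: [0.5223, 0.0375, 0.0869] contact_force: [-2.1, -1.8, 4.5] 
tool_pos: [0.5222, 0.038, 0.087] contact_force: [-1.8, -3.2, 9.6] 
[319 198] [336 212]
```

View pics/v8.png

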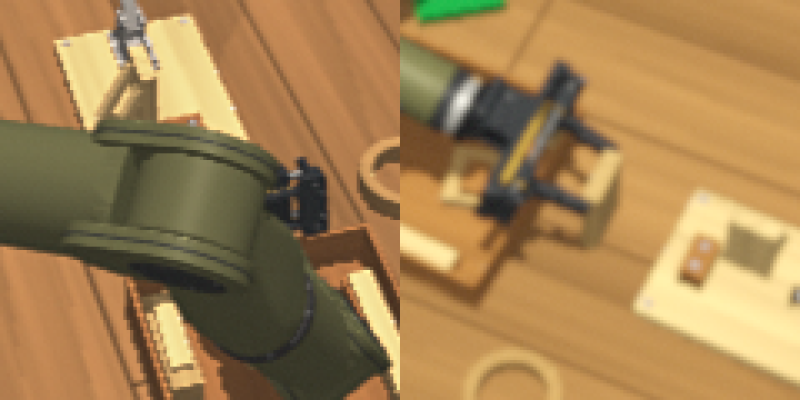

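The two views show the board upright in the fingers on the bench, clear of crate, tape and jig, with touchdown at the predicted height. I'll relax the pressure, release, and back out along the tool axis.

```bash
python3 -m handwheel '[[[-0.0016,-0.0005,0,0,0,0],[-0.0016,-0.0005,0,0,0,0],[-0.0016,-0.0005,0,0,0,0]]]'
python3 -m handwheel '[[[0,0,0,0,0,0],[0,0,0,0,0,0],[0,0,0,0,0,0],[0,0,0,0,0,0],[0,0,0,0,0,0]]]' 1
python3 -m handwheel '[[[0,-0.01,0,0,0,0],[0,-0.03,0,0,0,0],[0,-0.05,0,0,0,0],[0,-0.08,0,0,0,0],[0,-0.11,0,0,0,0],[0,-0.12,0,0,0,0],[0,-0.12,0,0,0,0]]]'
python3 - <<'E'
from kin import *
s=r.get_state();print(s['q']);
c,im=look('wrist','wrist9.png')
print([(np.round(b['bbox']).astype(int).tolist(),round(b['confidence'],2)) for b in boxes_of('blank_centre','wrist')[:3]])
Cb=np.array([.522,.0014,0]) # expected board centre
print([proj(c,Cb+np.array([dx,dy,z])).round(0).tolist() for dx in(-.032,.032) for dy in(-.01,.01) for z in(0,.11)])
Q=R.from_matrix([[0,0,1],[-1,0,0],[0,-1,0]])
print(tool([s['tool_pos'][0],-.15,.27],Q))
E
```

```text
clock: 17.92
tool_pos: [0.5223, 0.0373, 0.0868]
eef_rot: [-0.091, 0.699, -0.092, 0.703]
contact_force: [-1.2, -1.4, 4.9]
opening: 0.722
clock: 18.33
tool_pos: [0.5225, 0.0367, 0.0849]
eef_rot: [-0.092, 0.7, -0.093, 0.702]
contact_force: [-0.2, -0.5, 0.5]
opening: 1.001
clock: 18.92
tool_pos: [0.523, -0.083, 0.1157]
eef_rot: [-0.091, 0.699, -0.096, 0.703]
contact_force: [-0.6, 0.2, -0.2]
opening: 1.003
[ 0.8582  1.2846 -0.4608  1.452  -0.5997  1.3368  0.9475]
[([283, 178, 350, 276], 0.81)]
[[288.0, 275.0], [281.0, 188.0], [289.0, 262.0], [283.0, 178.0], [345.0, 275.0], [352.0, 188.0], [344.0, 262.0], [350.0, 178.0]]
[array([-0.1299, -0.1086,  0.0017]), array([-0.0014,  0.0007, -0.4171])]
```

The network box [283,178,350,276] matches the projected upright board within 2 px, so it stands. Now I'll turn the tool vertical, clear of it.

```bash
python3 -m handwheel '[[[-0.065,-0.08,0.002,0,0,0],[-0.13,-0.109,0.002,-0.001,0,-0.417],[-0.13,-0.109,0.002,-0.001,0,-0.417],[-0.13,-0.109,0.002,-0.001,0,-0.417],[-0.13,-0.109,0.002,-0.001,0,-0.417],[-0.13,-0.109,0.002,-0.001,0,-0.417],[-0.13,-0.109,0.002,-0.001,0,-0.417],[-0.13,-0.109,0.002,-0.001,0,-0.417],[-0.13,-0.109,0.002,-0.001,0,-0.417],[-0.13,-0.109,0.002,-0.001,0,-0.417],[-0.13,-0.109,0.002,-0.001,0,-0.417],[-0.13,-0.109,0.002,-0.001,0,-0.417]]]'
python3 - <<'E'
from kin import *
s=r.get_state();print(s['q'])
Q=R.from_matrix([[0,0,1],[-1,0,0],[0,-1,0]])
print(tool([.522,-.0,.18],Q))
E
```

```text
clock: 20.02
tool_pos: [0.5233, -0.1442, 0.2704]
eef_rot: [-0.502, 0.496, -0.498, 0.503]
contact_force: [0.6, 0.8, -1.6]
opening: 1.003
[ 0.2104  0.4899 -0.0429  1.729   0.0269  0.9202  0.1672]
[array([-0.1444,  0.0902,  0.    ]), array([-0.0009,  0.0035,  0.0005])]
```

```bash
python3 -m handwheel '[[[-0.035,0.09,0,-0.001,0.0035,0],[-0.07,0.09,0,-0.001,0.0035,0],[-0.09,0.09,0,-0.001,0.0035,0],[-0.09,0.09,0,-0.001,0.0035,0],[-0.09,0.09,0,-0.001,0.0035,0]]]' | grep pos
python3 - <<'E'
from kin import *
c,im=look('wrist','wrist10.png')
print([(np.round(b['bbox']).astype(int).tolist(),round(b['confidence'],2)) for b in boxes_of('blank_centre','wrist')[:3]])
for cy in(-.001,.0014):
  P=np.array([proj(c,np.array([.522,cy,0])+np.array([dx,dy,z])) for dx in(-.032,.032) for dy in(-.01,.01) for z in(0,.11)]);print(P.min(0),P.max(0), proj(c,[.522,cy+.01,.11]),proj(c,[.522,cy-.01,.11]))
Q=R.from_matrix([[0,0,1],[-1,0,0],[0,-1,0]])
g=cv2.cvtColor(im,cv2.COLOR_RGB2GRAY);print(g[130:260:4,319].tolist())
print(tool([.522,-.0,.18],Q),tool([.522,0,.046],Q))
E
```

```text
tool_pos: [0.5208, -0.0547, 0.1778]
[([281, 128, 358, 159], 0.88), ([174, 333, 210, 375], 0.57)]
[282.638  126.9418] [358.3991 154.7668] [320.4778 130.918 ] [320.4619 154.7641]
[282.5344 124.878 ] [358.5071 151.9655] [320.4798 127.9819] [320.4637 151.9598]
[133, 204, 210, 218, 214, 213, 179, 96, 87, 85, 82, 81, 85, 86, 85, 83, 73, 74, 74, 90, 86, 82, 82, 89, 156, 102, 169, 213, 208, 200, 84, 163, 162]
[array([-0.0605, -0.0002, -0.0013]), array([ 0.0008, -0.0027,  0.0002])] [array([-0.0605,  0.1338, -0.001 ]), array([ 0.0008, -0.0027,  0.0002])]
```

```bash
python3 -m handwheel '[[[-0.03,0,-0.001,0,-0.0025,0],[-0.059,0,-0.001,0,-0.0025,0],[-0.059,0,-0.001,0,-0.0025,0],[-0.059,0.03,-0.001,0,-0.0025,0],[-0.059,0.06,-0.001,0,-0.0025,0],[-0.059,0.09,-0.001,0,-0.0025,0],[-0.059,0.11,-0.001,0,-0.0025,0],[-0.059,0.125,-0.001,0,-0.0025,0],[-0.059,0.132,-0.001,0,-0.0025,0],[-0.059,0.132,-0.001,0,-0.0025,0],[-0.059,0.132,-0.001,0,-0.0025,0]]]'
python3 -m handwheel '[[[0,0,0,0,0,0],[0,0,0,0,0,0],[0,0,0,0,0,0],[0,0,0,0,0,0],[0,0,0,0,0,0],[0,0,0,0,0,0]]]' -1 40
```

```text
clock: 21.45
tool_pos: [0.5236, -0.0031, 0.0487]
eef_rot: [0.499, -0.501, 0.501, -0.499]
contact_force: [0.1, 0.0, 0.9]
opening: 1.001
clock: 21.95
tool_pos: [0.5234, -0.002, 0.0487]
eef_rot: [0.5, -0.501, 0.501, -0.499]
contact_force: [-0.6, -0.6, 6.0]
opening: 0.722
```

Regrasped from above at 63.5 mm. I'll lift, turn it to the jig and move over.

```bash
python3 -m handwheel '[[[0,-0.03,0,0,0,0],[0,-0.07,0,0,0,0],[0,-0.11,0,0,0,0],[0,-0.15,0,0,0,0],[0,-0.165,0,0,0,0],[0,-0.165,0,0,0,0],[0,-0.165,0,0,0,0]]]'
cat >> kin.py <<'E'
yj=np.cross(Z,xj);PV=frame(-Z,yj)
def seatc(dx=0,dy=0,z=0): return np.r_[J(v,[-.010+dx,.040+dy,0])[:2],.0667+z]
E
python3 - <<'E'
from kin import *
print(tool(seatc(-.006,-.001,.145),PV),PV.as_matrix(),seatc())
E
```

```text
clock: 22.53
tool_pos: [0.5233, -0.0019, 0.2134]
eef_rot: [0.499, -0.5, 0.501, -0.499]
contact_force: [-0.9, -0.4, -0.1]
opening: 0.722
[array([-0.1732,  0.0016,  0.0101]), array([-0.0002,  0.5114,  0.0001])] [[-0.9993  0.     -0.0383]
 [ 0.0383  0.     -0.9993]
 [ 0.     -1.     -0.    ]] [0.5277 0.1705 0.0667]
```

```bash
python3 -m handwheel '[[[0,0,0,0,0.511,0],[0,0,0,0,0.511,0],[0,0,0,0,0.511,0],[-0.05,0,0.01,0,0.511,0],[-0.08,0,0.01,0,0.511,0],[-0.11,0,0.01,0,0.511,0],[-0.14,0,0.01,0,0.511,0],[-0.173,0,0.01,0,0.511,0],[-0.173,0,0.01,0,0.511,0],[-0.173,0,0.01,0,0.511,0],[-0.173,0,0.01,0,0.511,0],[-0.173,0,0.01,0,0.511,0]]]'
python3 -m handwheel '[[[0,0,0,0,0.0337,0],[0,0,0,0,0.0337,0]]]'
python3 - <<'E'
from kin import *
print(tool(seatc(-.006,-.001,.145),PV),r.get_state()['q'])
c,im=look('wrist','wrist11.png')
P=[proj(c,J(v,p)) .round(1).tolist() for p in ((-.095,-.13,.018),(-.095,.13,.018),(-.046,.102,.05),(-.046,.072,.05))];print(P)
for t in('jig','stop_face','foot_face','lever_end','blank_centre'): print(t,[(np.round(b['bbox']).astype(int).tolist(),round(b['confidence'],2)) for b in boxes_of(t,'wrist')[:2]])
E
```

```text
clock: 23.53
tool_pos: [0.5319, 0.1708, 0.2104]
eef_rot: [0.024, -0.706, 0.708, -0.02]
contact_force: [0.0, 0.3, -1.4]
opening: 0.728
clock: 23.7
tool_pos: [0.532, 0.1707, 0.2105]
eef_rot: [-0.012, -0.706, 0.708, 0.016]
contact_force: [0.8, -0.2, -0.5]
opening: 0.723
[array([-0.0017, -0.0012, -0.0007]), array([-0.0012, -0.0006,  0.0016])] [-0.678   0.6352  0.4868  1.7708 -0.3803  0.8366 -1.6228]
[[180.7, 111.0], [391.5, 110.4], [371.4, 153.8], [345.9, 153.9]]
jig [([125, 111, 392, 240], 0.88)]
stop_face [([124, 105, 391, 235], 0.57)]
foot_face [([264, 174, 275, 188], 0.7), ([124, 180, 225, 211], 0.36)]
lever_end [([124, 179, 224, 213], 0.78)]
blank_centre [([249, 196, 388, 296], 0.56)]
```

The jig's projected edges agree with the network's box within 1 px. I'll descend in front of the fence.

```bash
python3 -m handwheel '[[[-0.0017,0.03,0,0,0,0.0015],[-0.0017,0.06,0,0,0,0.0015],[-0.0017,0.09,0,0,0,0.0015],[-0.0017,0.115,0,0,0,0.0015],[-0.0017,0.13,0,0,0,0.0015],[-0.0017,0.136,0,0,0,0.0015],[-0.0017,0.136,0,0,0,0.0015],[-0.0017,0.136,0,0,0,0.0015]]]'
python3 -c "
from kin import *
s=r.get_state();print(s['tool_pos'],seatc(),tool(seatc(-.006,-.001,.003),PV))"
for i in 1 2 3; do python3 -m handwheel '[[[0,0.0015,0,0,0,0],[0,0.0015,0,0,0,0]]]' | egrep 'tool_pos|force' | tr '\n' ' '; echo; done
```

```text
clock: 24.67
tool_pos: [0.5358, 0.1709, 0.0775]
eef_rot: [-0.015, -0.707, 0.707, 0.012]
contact_force: [0.7, 0.7, 0.1]
opening: 0.723
[0.5358 0.1709 0.0775] [0.5277 0.1705 0.0667] [array([ 0.0021,  0.0078, -0.0003]), array([-0.0001,  0.0002, -0.0015])]
tool_pos: [0.5361, 0.1712, 0.0765] contact_force: [0.2, 0.6, -0.4] 
tool_pos: [0.5355, 0.1712, 0.0744] contact_force: [-0.3, 0.4, 0.4] 
tool_pos: [0.5352, 0.171, 0.0724] contact_force: [0.0, 0.2, -1.3]
```

```bash
for i in 1 2 3 4 5; do python3 -m handwheel '[[[0,0.0015,0,0,0,0],[0,0.0015,0,0,0,0]]]' | egrep 'tool_pos|force' | tr '\n' ' '; echo; done
```

```text
tool_pos: [0.5351, 0.1709, 0.0707] contact_force: [0.0, 0.5, -1.1] 
tool_pos: [0.5351, 0.1709, 0.0692] contact_force: [-0.1, -0.3, -1.1] 
tool_pos: [0.5351, 0.1709, 0.0677] contact_force: [-0.8, 0.5, -1.1] 
tool_pos: [0.5355, 0.171, 0.0667] contact_force: [-1.0, -0.9, 1.8] 
tool_pos: [0.5361, 0.1712, 0.0665] contact_force: [-2.6, 0.9, 12.4]
```

Touchdown exactly at the predicted height. I'll ease off and slide back to the fence.

```bash
python3 -m handwheel '[[[0,-0.0014,0,0,0,0],[0.003,-0.0014,0,0,0,0],[0.003,-0.0014,0,0,0,0]]]' | egrep 'tool_pos|force' | tr '\n' ' ';echo
for i in 1 2 3 4; do python3 -m handwheel '[[[0.0015,0,0,0,0,0],[0.0015,0,0,0,0,0]]]' | egrep 'tool_pos|force' | tr '\n' ' '; echo; done
```

```text
tool_pos: [0.5326, 0.1711, 0.0666] contact_force: [0.4, 0.6, 2.4] 
tool_pos: [0.5316, 0.1711, 0.0666] contact_force: [1.3, 0.6, 3.2] 
tool_pos: [0.53, 0.1712, 0.0666] contact_force: [1.6, -0.5, 3.1] 
tool_pos: [0.5282, 0.1713, 0.0666] contact_force: [2.0, 0.5, 4.1] 
tool_pos: [0.528, 0.1713, 0.0666] contact_force: [5.3, 0.1, 2.0]
```

```bash
python3 -m handwheel '[[[0.0008,0,0,0,0,0],[0.0008,0,0,0,0,0]]]' | egrep 'tool_pos|force' | tr '\n' ' '
python3 -m handwheel '[[[0,0,0,0,0,0],[0,0,0,0,0,0],[0,0,0,0,0,0],[0,0,0,0,0,0],[0,0,0,0,0,0]]]' 1
python3 -m handwheel '[[[0,-0.015,0,0,0,0],[0,-0.03,0,0,0,0],[0,-0.06,0,0,0,0],[0,-0.1,0,0,0,0],[0,-0.14,0,0,0,0],[0,-0.15,0,0,0,0],[0,-0.15,0,0,0,0],[0,-0.15,0,0,0,0]]]'
python3 - <<'E'
from kin import *
for n in('wrist','side','scene'):
    c,im=look(n,n+'12.png')
    P=np.array([proj(c,J(v,[x,y,z])) for x in(-.02,0) for y in(.008,.072) for z in(.018,.128)]);print(n,P.min(0).round(),P.max(0).round(),[(np.round(b['bbox']).astype(int).tolist(),round(b['confidence'],2)) for b in boxes_of('blank_centre',n)[:3]])
E
```

```text
tool_pos: [0.528, 0.1713, 0.0666] contact_force: [7.0, 0.6, 0.9] clock: 27.5
tool_pos: [0.5244, 0.1713, 0.0659]
eef_rot: [-0.014, -0.707, 0.707, 0.013]
contact_force: [-0.8, -0.4, 0.0]
opening: 1.001
clock: 28.17
tool_pos: [0.5242, 0.1717, 0.2159]
eef_rot: [-0.014, -0.707, 0.707, 0.012]
contact_force: [-0.1, 0.1, -0.1]
opening: 0.999
wrist [287. 165.] [354. 204.] [([284, 164, 348, 204], 0.67), ([126, 105, 392, 233], 0.38)]
side [301. 145.] [312. 179.] [([262, 274, 302, 308], 0.95), ([258, 323, 293, 362], 0.89), ([360, 305, 404, 335], 0.87)]
scene [369. 215.] [391. 241.] [([371, 213, 386, 239], 0.79), ([190, 139, 207, 163], 0.77), ([292, 260, 326, 284], 0.72)]
```

The board stands released at the fence: the wrist box matches upright within a few px, about 3 mm off the stop. Next is the lever: shut the fingers, go out beyond the lever and come down.

Run:
```python
from kin import *
def lp(y,zt): return np.r_[J(v,[-.010,y,0])[:2],zt-K]
print(tool(lp(-.190,.254),PV),tool(lp(-.190,.112),PV))
c=get_calibration('wrist')
p,Q=np.r_[J(v,[-.010,-.19,0])[:2],.07],PV
print(ik(p,Q,np.array(r.get_state()['q'])))
```

```text
[array([-0.0038, -0.0015, -0.2295]), array([-0.0005,  0.0002, -0.0004])] [array([-0.0036,  0.1405, -0.2297]), array([-0.0005,  0.0002, -0.0004])]
(array([-0.925 ,  0.9517,  0.4256,  1.5257, -0.5101,  0.7898, -1.9164]), np.float64(6.584844494594984e-06), np.float64(3.166030523532509e-05))
```

```bash
python3 -m handwheel '[[[-0.004,0,-0.04,0,0,0],[-0.004,0,-0.08,0,0,0],[-0.004,0,-0.12,0,0,0],[-0.004,0,-0.16,0,0,0],[-0.004,0,-0.2,0,0,0],[-0.004,0,-0.23,0,0,0],[-0.004,0,-0.23,0,0,0],[-0.004,0.04,-0.23,0,0,0],[-0.004,0.08,-0.23,0,0,0],[-0.004,0.115,-0.23,0,0,0],[-0.004,0.14,-0.23,0,0,0],[-0.004,0.14,-0.23,0,0,0]]]' -1 40
python3 - <<'E'
from kin import *
def lp(y,zt): return np.r_[J(v,[-.010,y,0])[:2],zt-K]
print(tool(lp(-.190,.112),PV),tool(lp(-.0525,.112),PV))
c,im=look('wrist','wrist13.png')
for t in('lever_end','lever','foot_face','blank_centre'): print(t,[(np.round(b['bbox']).astype(int).tolist(),round(b['confidence'],2)) for b in boxes_of(t,'wrist')[:2]])
print(proj(c,J(v,[-.010,-.147,.132])),proj(c,J(v,[-.010,-.085-.0205,.058+.0245])))
E
```

```text
clock: 29.47
tool_pos: [0.5334, 0.3982, 0.0695]
eef_rot: [-0.011, -0.704, 0.71, 0.016]
contact_force: [-0.5, -0.8, 0.0]
opening: 0.116
[array([-0.003 , -0.0045, -0.0022]), array([-0.0025,  0.    ,  0.0021])] [array([-0.003 , -0.0035,  0.1353]), array([-0.0025,  0.    ,  0.0021])]
lever_end [([421, 212, 471, 277], 0.81), ([518, 202, 543, 222], 0.66)]
lever [([419, 212, 477, 279], 0.78)]
foot_face [([518, 200, 544, 224], 0.79)]
blank_centre [([542, 192, 639, 258], 0.61)]
[405.5285 274.7789] [447.6592 233.89  ]
```

The lever's box agrees with its expected place. Now push it over.

```bash
python3 -m handwheel '[[[-0.003,-0.0045,0.01,0,0,0],[-0.003,-0.0045,0.02,0,0,0],[-0.003,-0.0045,0.03,0,0,0],[-0.003,-0.0045,0.04,0,0,0],[-0.003,-0.0045,0.05,0,0,0],[-0.003,-0.0045,0.06,0,0,0]]]' | egrep 'tool_pos|force'
python3 -m handwheel '[[[0,0,0.01,0,0,0],[0,0,0.02,0,0,0],[0,0,0.03,0,0,0],[0,0,0.04,0,0,0],[0,0,0.05,0,0,0],[0,0,0.05,0,0,0]]]' | egrep 'tool_pos|force'
python3 -c "
from kin import *
def lp(y,zt): return np.r_[J(v,[-.010,y,0])[:2],zt-K]
print(tool(lp(-.0525,.112),PV))"
```

```text
tool_pos: [0.5407, 0.3448, 0.0833]
contact_force: [0.5, 5.5, 5.9]
tool_pos: [0.5364, 0.2874, 0.0804]
contact_force: [-0.1, -0.2, 0.9]
[array([0.0041, 0.0065, 0.0246]), array([-0.001 , -0.0008, -0.0006])]
```

```bash
python3 -m handwheel '[[[0.003,0.002,0.004,0,0,0],[0.003,0.004,0.008,0,0,0],[0.003,0.006,0.014,0,0,0],[0.003,0.0065,0.02,0,0,0],[0.003,0.0065,0.02,0,0,0]]]' | egrep 'tool_pos|force'
for i in 1 2 3 4; do python3 -m handwheel '[[[0,0,0.002,0,0,0],[0,0,0.004,0,0,0],[0,0,0.004,0,0,0]]]' | egrep 'tool_pos|force'| tr '\n' ' ';echo; done
```

```text
tool_pos: [0.5322, 0.2697, 0.0737]
contact_force: [0.0, 2.2, -0.0]
tool_pos: [0.5323, 0.2674, 0.0741] contact_force: [-0.4, 4.1, -0.0] 
tool_pos: [0.5326, 0.2634, 0.0743] contact_force: [-0.2, 4.3, 0.3] 
tool_pos: [0.5327, 0.2595, 0.0744] contact_force: [-0.5, 4.2, 0.1] 
tool_pos: [0.5327, 0.2554, 0.0744] contact_force: [0.8, 4.2, 1.0]
```

```bash
for i in 1 2 3; do python3 -m handwheel '[[[0,0,0.002,0,0,0],[0,0,0.004,0,0,0],[0,0,0.004,0,0,0]]]' | egrep 'tool_pos|force'| tr '\n' ' ';echo; done
python3 - <<'E'
from kin import *
c,im=look('wrist','wrist14.png')
for t in('lever_end','lever','foot_face','blank_centre'): print(t,[(np.round(b['bbox']).astype(int).tolist(),round(b['confidence'],2)) for b in boxes_of(t,'wrist')[:2]])
for d in(60,75,90): a=np.radians(d-40);print(d,proj(c,J(v,[-.010,-.085+.097*np.sin(a),.058+.097*np.cos(a)])).round())
E
```

```text
tool_pos: [0.5326, 0.2517, 0.0745] contact_force: [-0.1, 4.2, 2.0] 
tool_pos: [0.5326, 0.2511, 0.0748] contact_force: [-0.3, 10.4, 2.6] 
tool_pos: [0.5327, 0.2505, 0.0753] contact_force: [-0.4, 15.3, 3.7] 
lever_end [([247, 216, 377, 262], 0.86)]
lever [([244, 218, 378, 265], 0.83)]
foot_face [([369, 202, 381, 228], 0.61)]
blank_centre [([374, 199, 541, 292], 0.77), ([246, 217, 378, 263], 0.58)]
60 [291. 297.]
75 [340. 283.]
90 [373. 266.]
```

The force climbs sharply at the hard stop and the lever end sits at its fully closed projection (377 vs 373 px). I'll back off and check.

```bash
python3 -m handwheel '[[[0,0,-0.01,0,0,0],[0,-0.01,-0.03,0,0,0],[0,-0.05,-0.03,0,0,0],[0,-0.09,-0.03,0,0,0],[0,-0.13,0,0,0,0],[0,-0.15,0.03,0,0,0],[0,-0.15,0.07,0,0,0],[0,-0.15,0.07,0,0,0],[0,-0.15,0.07,0,0,0]]]' | egrep 'clock|tool_pos|force'
python3 - <<'E'
from kin import *
for n in('wrist','side','scene'):
    c,im=look(n,n+'15.png')
    P=np.array([proj(c,J(v,[x,y,z])) for x in(-.02,0) for y in(.008,.072) for z in(.018,.128)]);print(n,P.min(0).round(),P.max(0).round(),[(np.round(b['bbox']).astype(int).tolist(),round(b['confidence'],2)) for b in boxes_of('blank_centre',n)[:3]])
    a=np.radians(50);print(' lever end pred',proj(c,J(v,[-.010,-.085+.097*np.sin(a),.058+.097*np.cos(a)])).round(),[(np.round(b['bbox']).astype(int).tolist(),round(b['confidence'],2)) for b in boxes_of('lever_end',n)[:2]])
    for t in('tin','tape','square','glue'): print(' ',t,[(np.round(b['bbox']).astype(int).tolist(),round(b['confidence'],2)) for b in boxes_of(t,n)[:1]])
c=get_calibration('side');q=proj(c,J(v,[0,0,.06])).astype(int)
w=cv2.resize(cv2.imread('pics/wrist15.png')[60:240,130:450],(800,450),interpolation=3)[:, :]
s=cv2.resize(cv2.imread('pics/side15.png')[q[1]-60:q[1]+50,q[0]-60:q[0]+60],(327,300),interpolation=3)
cv2.imwrite('pics/v15.png',np.hstack([cv2.resize(w,(470,300)),s]))
E
```

```text
clock: 33.88
tool_pos: [0.5287, 0.1679, 0.2249]
contact_force: [-0.2, 1.4, -1.5]
wrist [284. 168.] [348. 206.] [([284, 168, 346, 204], 0.66), ([627, 268, 638, 280], 0.38)]
 lever end pred [267. 194.] [([208, 176, 267, 200], 0.79)]
  tin []
  tape [([410, 0, 486, 27], 0.61)]
  square [([204, 176, 271, 200], 0.26)]
  glue [([0, 233, 81, 275], 0.95)]
side [301. 145.] [312. 179.] [([358, 362, 396, 400], 0.9), ([259, 320, 292, 362], 0.79), ([260, 274, 301, 311], 0.77)]
 lever end pred [303. 144.] []
  tin [([321, 318, 345, 353], 0.87)]
  tape [([363, 178, 394, 205], 0.75)]
  square [([395, 220, 448, 250], 0.56)]
  glue [([245, 88, 262, 126], 0.88)]
scene [369. 215.] [391. 241.] [([369, 216, 387, 239], 0.94), ([252, 119, 281, 138], 0.87), ([187, 138, 210, 164], 0.84)]
 lever end pred [395. 227.] [([392, 224, 412, 248], 0.6)]
  tin [([227, 132, 248, 156], 0.74)]
  tape [([293, 255, 324, 284], 0.77)]
  square [([226, 239, 272, 279], 0.82)]
  glue [([484, 230, 509, 260], 0.58)]
```

View pics/v15.png

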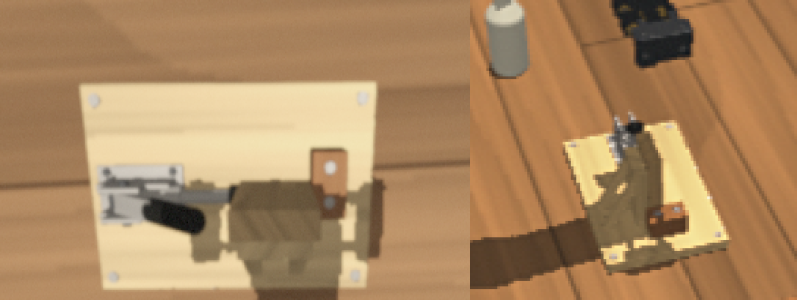

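The last picture shows the blank upright against the fence and touching the stop block. The lever is over, with its end at crop (203,220) against a fully closed prediction of (201,223). The bystanders haven't moved, so I'm handing in.

```bash
python3 -c "
from plant import job,r
print(r.get_state()['clock'],r.get_state()['contact_force']);print(job.finish_job())"
```

```text
34.9333 [-0.27384361 -0.39868868 -0.1217377 ]
the job is handed in; nothing more can be done
None
```

The rail blank is clamped upright in the jig, flat to the fence and against the stop. I handed the job in at 34.9 s with the gripper touching nothing; no verdict was reported.

**What I did:** I took the blank out of the crate and stood it on end on the bare bench between crate and jig. I then regrasped it from above, set it on the jig base, slid it back to the fence and let go. Last, I pushed the lever over with the shut fingers to its hard stop, where the push rose from 4 N to 15 N.

**Last checks:**
- **Blank:** its network boxes in the wrist and scene cameras match the fully seated pose to 2–4 pixels. The side camera's network did not report it, but the last picture shows it standing.
- **Lever:** its end is where fully closed should be, to the pixel in the wrist camera and within about 3 in the scene camera.
- **Bystanders:** tin, tape, square and glue boxes are within about 4 pixels of their starting positions.

**What failed or disagreed:**
- **First grasp:** it missed because the real fingertips sit about 38 mm behind the reported TCP. The fingers shut above the board. I measured the offset by pressing them onto the board top, with about 30 N at most, and corrected for it.
- **Direct placing:** tilting the board straight into the jig ran into wrist joint limits, so I added the stand-up and regrasp.

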